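Build up and tension the cheese press

ROBOT

A 7-joint arm with a two-finger parallel gripper is mounted at the origin on a cart in front of the work surface, level with it; the furniture and walls round the work are solid. World frame = base frame: x ahead of the robot, y to its left, z up, the work surface at z = 0. Lengths are in m, angles in rad, forces in N, time in s.
With the tool pointing down it reaches from about 0.425 to 0.8 m from the base axis. Payload 8.3 kg.
Tool frame: the origin (TCP) lies between the finger pads; the fingertips stand 19 mm ahead of it and the grasp point (between the pads) is the TCP; z points along the fingers, y is the line along which they close (so a half turn about z gives the same grasp; the last joint's range is limited). The gripper opens to 85 mm and grips with 20 to 120 N. Pads are 22 mm wide; open, the fingers measure 114 mm over their backs; the gripper's body (76 mm by 85 mm) begins 54 mm behind the grasp point. The pads swing forward as they close: fully open they stand 13 mm farther back than shut.
Start: joints at [-1.354, 0.383, 0.016, 1.37, -0.006, 1.388, -0.046], TCP at [0.173, 0.601, 0.25] pointing down, gripper open.
Joint ranges: [-2.95, 2.95], [-0.25, 2.06], [-1.52, 1.56], [0.18, 2.33], [-1.44, 4.58], [0.02, 2.06], [-3.01, 3.01]. Speed limits (rad/s): [2.39, 2.39, 3.01, 3.01, 3.14, 3.14, 3.14].

INTERFACE

Orientations are given as a unit quaternion [x, y, z, w].
In Python, from station import ctrl gives the robot as it stands.
- The arm moves only by the shell command python3 steer.py 'ROWS' [FORCE]. ROWS is one flat JSON list of numbers that holds 1 to 10 rows one after another, with no inner brackets; each row has 7 numbers: dx, dy, dz in shares of the most that a row can go, 1 being 50 mm, then a rotation vector rx, ry, rz in units of 0.1 rad, then the opening from 0.0 (shut) to 1.0 (fully open); each row shifts and turns the commanded pose from where the row before left it, along the tool's axes as they then stand; what a row does not reach is not made up. A row lasts 1/10 s, in which the tool goes at most 0.05 m and 0.15 rad, less where a joint would pass 70% of its speed; a pose out of reach is approached as far as the arm can. The fingers move at their own pace and stop on an object; FORCE is the grip in N (left out, the last holds). Time passes only in rows, so rows that do not move let the fingers close. It prints the time, the measured TCP pose, the force, the opening and the grip force at its end. Input that does not fit is refused with a message, and nothing moves.
- ctrl.sense(): the state, without advancing time (a new reading comes with each control period).
- ctrl.camera(name): name is "scene" or "top"; returns a dict with "img" (420x560x3 uint8, blue, green, red), "intrinsics" (3x3 intrinsics, pixels), "view" (4x4, takes a point from world to camera coordinates). Camera axes: x right, y down, z forward; pixel columns grow to the right and rows downward; lengths in m; the calibration is good to about 2 mm. A picture is of the moment at which its call begins. There is no depth.
- ctrl.sign_off(): hands the job in; it is judged then, once.
The state is a dict: "time_s": time; "joint_positions": joint angles; "dq": joint speeds; "joint_torque": joint torques, N m; "position": TCP position; "tool_rot": TCP orientation; "wrist_force": force on the tool from outside, world axes, zero at the start; "ft_torque": the same for the moment, N m; "finger_gap": opening from 0.0 (shut) to 1.0 (fully open); "grip_force": force on a finger pad.
Only numpy, scipy, OpenCV 4.12 (cv2) and the standard library are available. Lean on these libraries where they do the work, as an engineer would, in place of code of your own. Each camera call takes 0.05 s, during which the arm holds its last target. There are 200 camera calls.

TASK

Set up the small cheese press: draw its carriage out, stack every spacer block lying on the worktop on the follower and put the plain-topped cap on last, each pressed fully down over the studs below. Then slide the carriage with its stack fully home under the foot and wind the hand wheel clockwise until the spring is firm, with the lower rim of the sleeve inside the black band of the foot's stem (not short of it and not past it), and let go. Do not knock over or shift the spice jar, salt mill and white bottle.

Things in the scene. Friction and masses are not known exactly. Their poses are not given: they have to be found in the camera images.
- press: wooden press, fixed: base plate with two rails (22 mm high, 108 wide, from x = -200 to +60 mm) and a gantry across it: steel columns 18 mm thick at y = +75 and -75 mm, crossbar at z = 195 to 220 mm (180 long, 32 deep). Origin: on the worktop under the spindle axis; z up; x is the direction in which the carriage slides in
- carriage (a joint): slide of the carriage along the rails, m: 0 = fully out (follower centre 130 mm from the spindle axis, towards the press's -x), 0.130 = fully home against its stop (follower centre under the spindle axis). About 3 N of friction; stays where left. It starts part-way in
- follower (a point): centre of the top face of the follower, a beech plate 66 x 46 mm (long side along x) on the steel mould (80 mm across) of the carriage; 55 mm above the worktop. It carries two studs like those of a spacer block, at x = +18 and -18 mm, pointing up. Axes as the press's; moves with the carriage
- handle (a point): top centre of the carriage's pull handle, an upright round steel post 16 mm thick, 68 mm long (from z = 17 to 85 mm), 140 mm from the follower centre towards the press's -x; axes as the press's
- block0: loose beech spacer block 66 x 46 x 20 mm high; on top two round tapered studs (11 mm wide at tip, 16 at root, 9 high) at x = +18 and -18 mm, below two matching sockets (17 mm square, 11 deep). Origin: centre of underside, x along the 66 mm side. All alike, either way round; they fit on one another and on the follower at 20 mm a layer. 2 or 3 are present (the other None)
- block1: loose beech spacer block 66 x 46 x 20 mm high; on top two round tapered studs (11 mm wide at tip, 16 at root, 9 high) at x = +18 and -18 mm, below two matching sockets (17 mm square, 11 deep). Origin: centre of underside, x along the 66 mm side. All alike, either way round; they fit on one another and on the follower at 20 mm a layer. 2 or 3 are present (the other None)
- block2: loose beech spacer block 66 x 46 x 20 mm high; on top two round tapered studs (11 mm wide at tip, 16 at root, 9 high) at x = +18 and -18 mm, below two matching sockets (17 mm square, 11 deep). Origin: centre of underside, x along the 66 mm side. All alike, either way round; they fit on one another and on the follower at 20 mm a layer. 2 or 3 are present (the other None)
- cap: cap block, loose: beech, 66 x 46 mm and 16 mm high, with a flat steel disc (42 mm wide, 4 mm high) and no studs on top, 20 mm high in all; two sockets below like the spacer blocks. Origin: centre of the underside; x along the 66 mm side
- wheel (a joint): angle of the hand wheel (100 mm across, upright axis, z = 231 to 243 mm), rad; grows clockwise seen from above, 0 to 12; lowers sleeve and foot 7 mm per rad. Takes 0.22 N m to turn freely, about 0.37 when the spring is firm; stays where left. Starts at 0 to 1. At 0 the foot's underside is at z = 152 mm; below 2 it clears the tallest stack (3 blocks and cap, top at 135 mm)
- crank (a point): top centre of the wheel's crank grip, an upright round wooden grip 16 mm thick and 48 mm long (z = 244 to 292 mm) that spins freely on its pin, 42 mm from the wheel's axis; the spindle (12 mm thick) stands up to z = 280 mm in the middle. This point's heading means nothing
- foot (a joint): compression of the spring in the sleeve, m: 0 = free, 0.025 = crushed solid; 1.5 N per mm. The foot is a steel disc 48 mm wide below the sleeve (32 mm wide); as the spring is compressed its stem goes up into the sleeve, whose lower rim lies in the stem's black band from 0.009 to 0.019
- spice_jar: bystander: spice jar with a red cap, 45 mm wide, 106 mm high; origin at the centre of its foot
- salt_mill: bystander: grey-topped glass salt mill, 44 mm wide, 90 mm high; origin at the centre of its foot
- white_bottle: bystander: white bottle with a blue cap, 66 mm wide, 140 mm high; origin at the centre of its foot

How it is judged:
On the way, in this order (a step that is already met when the one before it is completed fails the run):
1. all the spacer blocks are stacked on the follower, fully down on the studs, with the cap on top (x of block0 in the frame of follower between -0.004 and 0.004 m and y of block0 in the frame of follower between -0.004 and 0.004 m and angle between the x axis of each of block0, block1, block2, cap and the x axis of follower, either way round below 0.12 rad and angle between each of block0, block1, block2, cap's own z axis and vertical below 0.08 rad and (z of block0 in the frame of follower between -0.004 and 0.003 m or z of block0 in the frame of follower between 0.016 and 0.023 m or z of block0 in the frame of follower between 0.036 and 0.043 m) and x of block1 in the frame of follower between -0.004 and 0.004 m and y of block1 in the frame of follower between -0.004 and 0.004 m and (z of block1 in the frame of follower between -0.004 and 0.003 m or z of block1 in the frame of follower between 0.016 and 0.023 m or z of block1 in the frame of follower between 0.036 and 0.043 m) and x of block2 in the frame of follower between -0.004 and 0.004 m and y of block2 in the frame of follower between -0.004 and 0.004 m and (z of block2 in the frame of follower between -0.004 and 0.003 m or z of block2 in the frame of follower between 0.016 and 0.023 m or z of block2 in the frame of follower between 0.036 and 0.043 m) and x of cap in the frame of follower between -0.004 and 0.004 m and y of cap in the frame of follower between -0.004 and 0.004 m and (z of cap in the frame of follower between 0.036 and 0.043 m or z of cap in the frame of follower between 0.056 and 0.063 m) and z of each of block0, block1, block2 in the frame of cap below -0.012 m), for 0.2 s.
2. the carriage is home under the foot with the stack on it (all of step 1 and value of joint carriage above 0.124 m), for 0.2 s.
At the end, for the whole second after the job is handed in: every present block and the cap stand on the follower within 4 mm sideways, 0.12 rad and fully down (within 3 mm of the 20 mm layers), cap on top; the carriage is within 6 mm of its stop; the spring is compressed by 8.5 to 19.5 mm; all is at rest (all of step 2 and value of joint foot between 0.0085 and 0.0195 m and linear speed of cap below 0.02 m/s); the robot touches nothing.
It fails at once if the spice jar is knocked over or shifted by more than 4 cm (angle between spice_jar's own z axis and vertical above 0.6 rad or distance of spice_jar from where it was at the start of the episode above 0.04 m).
It fails at once if the salt mill is knocked over or shifted by more than 4 cm (angle between salt_mill's own z axis and vertical above 0.6 rad or distance of salt_mill from where it was at the start of the episode above 0.04 m).
It fails at once if the white bottle is knocked over or shifted by more than 4 cm (angle between white_bottle's own z axis and vertical above 0.6 rad or distance of white_bottle from where it was at the start of the episode above 0.04 m).
Of block0, block1, block2 only 2 to 3 are there at a start; the rules pass over those that are not, and their reading is None.
At some moment in a run one of block0, block1, block2, cap may be knocked a few centimetres aside while the robot is not near it.
It also fails if it takes over 208 s, if anything falls off the work surface, if the arm or the gripper's body presses on something with over 40 N, if the wrist force passes 120 N, or if a joint passes its speed limit or range.

## Working session

There is one attempt and no reset: what is moved stays moved. The work goes in short steps, Python scripts to look and compute and a shell command to move; the robot and the scene stay as the last step left them, time stands still between calls to the robot, and variables do not carry over. Pictures are saved under pics/ and viewed, at most 14 in all, crops included, and the job is handed in when it is done.

```bash
ls; mkdir -p pics; python3 - <<'E'
from station import ctrl
import cv2
for n in("scene","top"):
    c=ctrl.camera(n); cv2.imwrite(f"pics/{n}0.png",c["img"]); print(n,c["intrinsics"],c["view"])
print(ctrl.sense())
E
```

```text
pics
station.py
steer.py
scene [[410.53892896   0.         273.00161646]
 [  0.         410.53892896 210.68454978]
 [  0.           0.           1.        ]] [[-0.77859809 -0.62743026  0.01078322  0.47925819]
 [-0.49487526  0.60335901 -0.62534501  0.35949331]
 [ 0.38585423 -0.49222877 -0.78027389  1.19621946]
 [ 0.          0.          0.          1.        ]]
top [[427.22877916   0.         284.12258463]
 [  0.         427.22877916 210.03726777]
 [  0.           0.           1.        ]] [[-0.01864011 -0.99968025  0.0170864   0.0462472 ]
 [-0.99252841  0.01644033 -0.12090105  0.61198824]
 [ 0.12058148 -0.01921235 -0.9925175   1.29642125]
 [ 0.          0.          0.          1.        ]]
{'time_s': 0.1, 'joint_positions': array([-1.35387011,  0.38415349,  0.01637898,  1.37104866, -0.00629868,
        1.38818461, -0.04649288]), 'dq': array([-5.51653159e-04, -2.08754758e-03,  8.71185880e-06, -2.31998571e-03,
       -1.16271014e-03, -1.11642666e-03, -1.02783985e-03]), 'joint_torque': array([ 2.73046040e-03, -6.29132152e+01,  8.47057253e-01, -3.72758996e+01,
        1.66503084e-02,  1.04742611e-02,  5.28637042e-05]), 'position': array([0.17246881, 0.60030045, 0.24937941]), 'tool_rot': array([ 1.39423789e-01,  9.90232420e-01, -8.65688931e-04, -1.08074595e-04]), 'wrist_force': array([ 0.07973878, -0.85977381,  0.66015112]), 'ft_torque': array([-0.00499351, -0.00076551,  0.00452166]), 'grip_force': 0.0, 'finger_gap': 0.9994583305592405}
```
View pics/scene0.png

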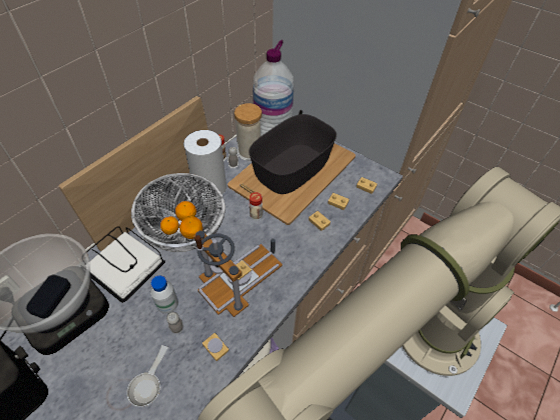

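View pics/top0.png

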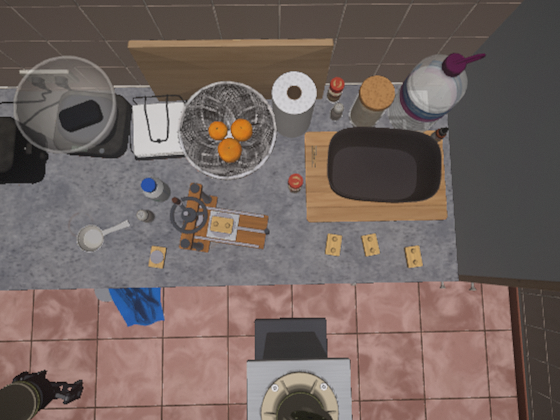

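The top view shows three spacer blocks at about (334,244), (371,244) and (414,257), and the cap at (157,257). The wheel axis is near (188,215), the crank knob near (176,200), the handle at (267,231) and the follower at (222,226). Next I'll measure them precisely.

```bash
cat > h.py <<'E'
import numpy as np, cv2
from station import ctrl
def ray(c,uv):
    V=c["view"];R=V[:3,:3];t=V[:3,3]
    d=R.T@np.linalg.solve(c["intrinsics"],np.array([uv[0],uv[1],1.0]));return -R.T@t,d
def onz(c,uv,z):
    o,d=ray(c,uv);return o+d*(z-o[2])/d[2]
def proj(c,p):
    q=c["intrinsics"]@(c["view"][:3,:3]@np.array(p)+c["view"][:3,3]);return q[:2]/q[2]
def tri(c1,u1,c2,u2):
    A=[];b=[]
    for c,u in((c1,u1),(c2,u2)):
        o,d=ray(c,u);d=d/np.linalg.norm(d);P=np.eye(3)-np.outer(d,d);A.append(P);b.append(P@o)
    return np.linalg.lstsq(np.vstack(A),np.hstack(b),rcond=None)[0]
def beech(img):
    h=cv2.cvtColor(img,cv2.COLOR_BGR2HSV);return cv2.inRange(h,(14,70,130),(32,255,255))
def rects(c,z,roi,amin=100):
    """min-area rects of beech blobs in roi (u0,v0,u1,v1), in world on plane z"""
    m=beech(c["img"]);k=np.zeros_like(m);u0,v0,u1,v1=roi;k[v0:v1,u0:u1]=m[v0:v1,u0:u1]
    k=cv2.morphologyEx(k,cv2.MORPH_CLOSE,np.ones((3,3)))
    out=[]
    for t in cv2.findContours(k,cv2.RETR_EXTERNAL,cv2.CHAIN_APPROX_NONE)[0]:
        if cv2.contourArea(t)<amin: continue
        P=np.float32([onz(c,p[0],z)[:2] for p in t]);(x,y),(w,h),a=cv2.minAreaRect(P)
        if w<h: w,h,a=h,w,a+90
        out.append((round(x,4),round(y,4),round(w,3),round(h,3),round((a+90)%180-90,1),t[:,0].mean(0).round(1)))
    return out
E
python3 - <<'E'
from h import *
c=ctrl.camera("top");s=ctrl.camera("scene")
print("top");[print(r) for r in rects(c,.02,(120,180,440,290))]
print("scene");[print(r) for r in rects(s,.02,(180,160,400,380),60)]
a=cv2.resize(c["img"][180:275,130:280],None,fx=5,fy=5,interpolation=2)
cv2.imwrite("pics/a.png",a)
cv2.imwrite("pics/b.png",cv2.resize(s["img"][225:325,185:295],None,fx=6,fy=6,interpolation=2))
E
```

```text
top
(0.4625, -0.3675, 0.066, 0.046, 7.2, array([413.5, 256.4]))
(0.5039, -0.1164, 0.066, 0.046, -9.9, array([333. , 244.5]))
(0.5016, -0.2333, 0.065, 0.046, 10.1, array([370.4, 244.5]))
(0.5281, 0.1439, 0.086, 0.041, 76.7, array([250.5, 238. ]))
(0.5726, 0.2328, 0.067, 0.047, 80.9, array([221.5, 224.4]))
(0.5797, 0.1351, 0.085, 0.039, 86.5, array([252.7, 221.4]))
(0.6409, -0.2478, 0.426, 0.131, 89.0, array([370.2, 206.4]))
scene
(0.4717, 0.4373, 0.066, 0.046, -9.1, array([214., 346.]))
(0.5799, 0.3103, 0.082, 0.067, -9.9, array([217.9, 292.1]))
(0.323, 0.0445, 0.322, 0.006, -90.0, array([335. , 281.7]))
(0.566, 0.1749, 0.168, 0.099, 70.5, array([249.7, 264.5]))
(0.5011, -0.1151, 0.067, 0.046, -9.9, array([319.2, 219.2]))
(0.8526, 0.1644, 0.16, 0.072, -43.1, array([188.5, 219.1]))
(0.4988, -0.232, 0.067, 0.046, 10.1, array([338.3, 199.7]))
(0.46, -0.3664, 0.066, 0.046, 7.2, array([366.7, 183.6]))
(0.7195, -0.2319, 0.403, 0.293, -89.9, array([285.4, 187. ]))
```

View pics/a.png

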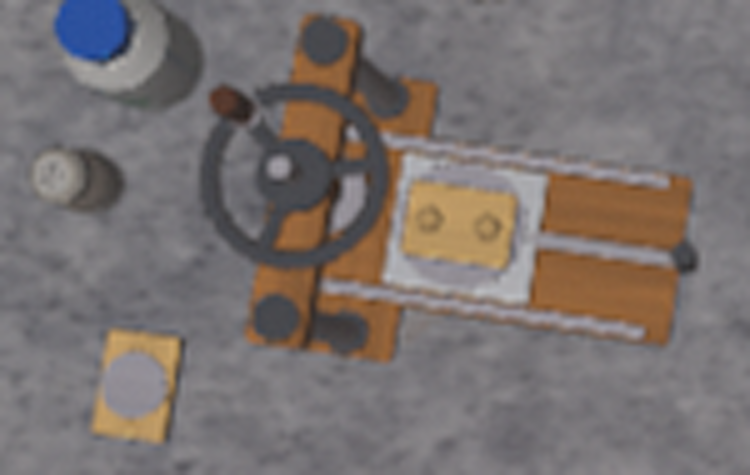

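View pics/b.png

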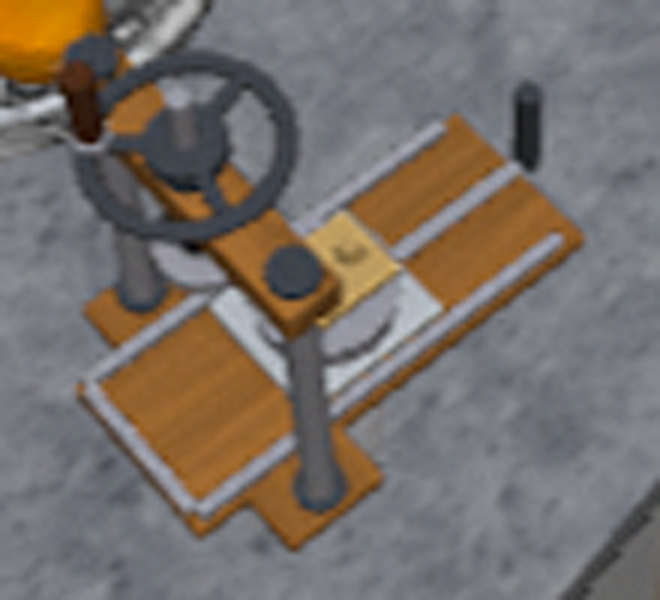

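The crops show the spindle top at top px (185.6,213.6), the crank grip top at (175.3,200), the handle top at (267.2,231.6) and the column caps at (194.8,188) and (185.2,243.2). The follower with its two studs is clear of the wheel. The scene view shows the handle top at (273,240.5), the spindle top at (214.5,241) and the grip top at (198,237).

```bash
python3 - <<'E'
from h import *
c=ctrl.camera("top");s=ctrl.camera("scene")
T=lambda u,v:(130+u/5,180+v/5)
for n,uv,z,us in(("spindle",T(278,165),.28,(214.5,241)),("crank",T(226,100),.292,(197.8,237)),("handle",T(686,256),.085,(273,240)),("capY",T(324,40),.22,None),("capy",T(276,316),.22,None)):
    print(n,onz(c,uv,z),onz(s,us,z) if us else"",tri(c,uv,s,us) if us else "")
print("fol");[print(r) for r in rects(c,.055,(205,205,236,240))]
# studs
for u in((429,218),(487,228)): print("stud",onz(c,T(*u),.064))
m=lambda l,h,r:None
# cap rect by scene at z .016 and top
h=cv2.cvtColor(c["img"],cv2.COLOR_BGR2HSV)
k=np.zeros(h.shape[:2],np.uint8);k[243:272,145:172]=beech(c["img"])[243:272,145:172]
P=np.float32([onz(c,(x,y),.016)[:2] for y,x in zip(*np.nonzero(k))]);print("cap top",cv2.minAreaRect(P))
print([r for r in rects(s,.016,(190,325,240,365),40)])
for n,r in(("bot",(165,192)),("mill",(155,200))): pass
for n,uv,z in(("jar",(295,182),.106),("mill",T(57,174),.09),("bottle",T(92,25),.14)): print(n,onz(c,uv,z))
E
```

```text
spindle [0.57972635 0.29003201 0.28      ] [0.57477994 0.29486044 0.28      ] [0.58017994 0.29145231 0.27141055]
crank [0.61165498 0.31383764 0.292     ] [0.60961081 0.31805927 0.292     ] [0.61284037 0.31546019 0.28608699]
handle [0.54402052 0.08812817 0.085     ] [0.54329839 0.09111574 0.085     ] [0.54475024 0.08847724 0.08058684]
capY [0.65426181 0.27867095 0.22      ]  
capy [0.50618608 0.3030731  0.22      ]  
fol
(0.5694, 0.2283, 0.065, 0.045, 80.9, array([221.5, 224.4]))
stud [0.57135665 0.24420193 0.064     ]
stud [0.56466186 0.2090793  0.064     ]
cap top ((0.4758591651916504, 0.4342902898788452), (0.04514678195118904, 0.0659240335226059), 81.35359954833984)
[(0.473, 0.4364, 0.066, 0.046, -8.4, array([214.2, 346. ]))]
jar [0.68797405 0.0027958  0.106     ]
mill [0.59900161 0.46118531 0.09      ]
bottle [0.67931305 0.42723411 0.14      ]
```

```bash
cat >> h.py <<'E'
from scipy.spatial.transform import Rotation as Ro
def D(x,y,z,hd=None):
    """tool-axes shift to world x,y,z, then rotvec to point down with tool y at heading hd deg (mod 180, nearest)"""
    s=ctrl.sense();R=Ro.from_quat(s["tool_rot"]);M=R.as_matrix()
    print("now",s["position"].round(4),"head",round(float(np.degrees(np.arctan2(M[1,1],M[0,1]))),1),"gap",round(s["finger_gap"],3),"q1,q7",s["joint_positions"][[0,6]].round(2),"t",s["time_s"])
    print("shift",(M.T@(np.array([x,y,z])-s["position"])).round(4))
    if hd is not None:
        c=[]
        for k in(0,180):
            a=np.radians(hd+k);Y=[np.cos(a),np.sin(a),0];Z=[0,0,-1]
            c.append((R.inv()*Ro.from_matrix(np.c_[np.cross(Y,Z),Y,Z])).as_rotvec().round(3))
        print("rot",sorted(c,key=np.linalg.norm))
AX=np.array([.5802,.2909]);U=np.array([.165,.986])
E
python3 -c "
from h import *
D(.172,.6,.33,-9.5)
D(.5437,.089,.33,-9.5)"
```

```text
now [0.1725 0.6006 0.2499] head 74.0 gap 0.998 q1,q7 [-1.35 -0.05] t 0.3
shift [ 0.0003 -0.0007 -0.0801]
rot [array([-1.000e-03,  0.000e+00,  1.457e+00]), array([-0.000e+00, -1.000e-03, -1.685e+00])]
now [0.1725 0.6006 0.2499] head 74.0 gap 0.998 q1,q7 [-1.35 -0.05] t 0.3
shift [-0.498  -0.3893 -0.0798]
rot [array([-1.000e-03,  0.000e+00,  1.457e+00]), array([-0.000e+00, -1.000e-03, -1.685e+00])]
```

Units first: shifts go in shares of 50 mm and turns go in units of 0.1 rad. So -0.0383 m is -0.766, -0.03 m is -0.6.

```bash
python3 steer.py '[0, 0, -0.8, 0, 0, 0, 1, 0, 0, -0.8, 0, 0, 0, 1, -0.766, -0.6, 0, 0, 0, 0, 1, -0.766, -0.6, 0, 0, 0, 0, 1, -0.766, -0.6, 0, 0, 0, 0, 1, -0.766, -0.6, 0, 0, 0, 0, 1, -0.766, -0.6, 0, 0, 0, 0, 1, -0.766, -0.6, 0, 0, 0, 0, 1, -0.766, -0.6, 0, 0, 0, 0, 1, -0.766, -0.6, 0, 0, 0, 0, 1]'
python3 steer.py '[-0.766, -0.6, 0, 0, 0, 0, 1, -0.766, -0.6, 0, 0, 0, 0, 1, -0.766, -0.6, 0, 0, 0, 0, 1, -0.766, -0.6, 0, 0, 0, 0, 1, -0.766, -0.6, 0, 0, 0, 0, 1, 0, 0, 0, 0, 0, 1.46, 1, 0, 0, 0, 0, 0, 1.46, 1, 0, 0, 0, 0, 0, 1.46, 1, 0, 0, 0, 0, 0, 1.46, 1, 0, 0, 0, 0, 0, 1.46, 1]'
python3 steer.py '[0, 0, 0, 0, 0, 1.46, 1, 0, 0, 0, 0, 0, 1.46, 1, 0, 0, 0, 0, 0, 1.46, 1, 0, 0, 0, 0, 0, 1.46, 1, 0, 0, 0, 0, 0, 1.46, 1, 0, 0, 0, 0, 0, 0, 1]'
python3 -c "
from h import *
D(.5437,.089,.06,-9.5)"
```

```text
time_s: 1.3
position: [0.4016, 0.2836, 0.3306]
tool_rot: [0.139, 0.99, 0.0, 0.0]
wrist_force: [0.5, 0.3, 0.1]
finger_gap: 0.999
grip_force: 0.0
time_s: 2.3
position: [0.5434, 0.0883, 0.3303]
tool_rot: [0.486, 0.874, -0.0, -0.0]
wrist_force: [-0.7, 0.4, -0.7]
finger_gap: 1.001
grip_force: 0.0
time_s: 2.9
position: [0.5433, 0.0885, 0.3302]
tool_rot: [0.765, 0.644, -0.0, -0.0]
wrist_force: [0.1, -0.6, 0.5]
finger_gap: 1.002
grip_force: 0.0
now [0.5433 0.0885 0.3302] head -9.8 gap 1.002 q1,q7 [-0.76 -0.27] t 2.9
shift [0.0006 0.0003 0.2702]
rot [array([-0.   ,  0.   , -0.005]), array([0.   , 0.   , 3.136])]
```

Converted, 0.05 m is 1, 0.04 m is 0.8.

```bash
python3 steer.py '[0, 0, 1, 0, 0, 0, 1, 0, 0, 1, 0, 0, 0, 1, 0, 0, 1, 0, 0, 0, 1, 0, 0, 1, 0, 0, 0, 1, 0, 0, 0.8, 0, 0, 0, 1, 0, 0, 0.6, 0, 0, 0, 1, 0, 0, 0, 0, 0, 0, 0, 0, 0, 0, 0, 0, 0, 0, 0, 0, 0, 0, 0, 0, 0, 0, 0, 0, 0, 0, 0, 0]' 50
python3 -c "
from h import *
x=AX-.27*U
D(x[0],x[1],.06,-9.5)"
```

```text
time_s: 3.9
position: [0.5448, 0.0887, 0.0623]
tool_rot: [0.764, 0.645, 0.002, 0.001]
wrist_force: [-0.5, 0.3, 0.1]
finger_gap: 0.33
grip_force: 0.0
now [0.5448 0.0887 0.0623] head -9.6 gap 0.33 q1,q7 [-0.68 -0.14] t 3.9
shift [-0.0646  0.0017  0.0022]
rot [array([ 0.003, -0.002, -0.002]), array([-3.000e-03, -5.000e-03,  3.139e+00])]
```

Converted, -0.01 m is -0.2.

```bash
python3 steer.py '[0, 0, 0, 0, 0, 0, 0, 0, 0, 0, 0, 0, 0, 0, 0, 0, 0, 0, 0, 0, 0, -0.2, 0, 0, 0, 0, 0, 0, -0.2, 0, 0, 0, 0, 0, 0, -0.2, 0, 0, 0, 0, 0, 0, -0.2, 0, 0, 0, 0, 0, 0, -0.2, 0, 0, 0, 0, 0, 0, -0.2, 0, 0, 0, 0, 0, 0, 0, 0, 0, 0, 0, 0, 0]'
python3 -c "
from h import *
x=AX-.27*U
D(x[0],x[1],.06,-9.5)"
```

```text
time_s: 4.9
position: [0.5342, 0.0281, 0.062]
tool_rot: [0.765, 0.645, 0.001, 0.001]
wrist_force: [-1.7, -2.1, 7.5]
finger_gap: 0.171
grip_force: 48.9
now [0.5342 0.0281 0.062 ] head -9.7 gap 0.171 q1,q7 [-0.6  -0.04] t 4.9
shift [-0.0032  0.002   0.002 ]
rot [array([ 0.002, -0.001, -0.004]), array([-2.000e-03, -4.000e-03,  3.137e+00])]
```

Converted, -0.002 m is -0.04.

```bash
python3 steer.py '[-0.04, 0, 0, 0, 0, 0, 0, -0.04, 0, 0, 0, 0, 0, 0, -0.04, 0, 0, 0, 0, 0, 0, -0.04, 0, 0, 0, 0, 0, 0, 0, 0, 0, 0, 0, 0, 0]'
python3 -c "
from h import *
x=AX-.27*U
D(x[0],x[1],.06,-9.5)"
```

```text
time_s: 5.4
position: [0.5335, 0.0233, 0.062]
tool_rot: [0.764, 0.646, 0.002, -0.0]
wrist_force: [0.7, 5.0, 6.0]
finger_gap: 0.169
grip_force: 48.6
now [0.5335 0.0233 0.062 ] head -9.6 gap 0.169 q1,q7 [-0.6  -0.03] t 5.4
shift [0.0017 0.0019 0.002 ]
rot [array([ 0.003, -0.003, -0.001]), array([-0.005, -0.004,  3.14 ])]
```

Converted, -0.05 m is -1.

```bash
python3 steer.py '[0, 0, 0, 0, 0, 0, 1, 0, 0, 0, 0, 0, 0, 1, 0, 0, 0, 0, 0, 0, 1, 0, 0, 0, 0, 0, 0, 1, 0, 0, -1, 0, 0, 0, 1, 0, 0, -1, 0, 0, 0, 1, 0, 0, -1, 0, 0, 0, 1, 0, 0, 0, 0, 0, 0, 1]'
python3 - <<'E'
from h import *
c=ctrl.camera("top")
a=cv2.resize(c["img"][190:265,170:320],None,fx=5,fy=5,interpolation=2);cv2.imwrite("pics/c.png",a)
[print(r) for r in rects(c,.055,(205,205,275,245),60)]
D(.5025,-.1158,.2,-99.9)
E
```

```text
time_s: 6.2
position: [0.5355, 0.0207, 0.2173]
tool_rot: [0.765, 0.645, 0.005, 0.003]
wrist_force: [0.2, -0.5, -0.5]
finger_gap: 0.998
grip_force: 0.0
(0.5585, 0.163, 0.065, 0.045, 80.9, array([242.8, 227.7]))
(0.5693, 0.2421, 0.081, 0.07, -9.5, array([217.2, 224.4]))
now [0.534  0.021  0.2139] head -9.7 gap 0.999 q1,q7 [-0.67 -0.13] t 6.25
shift [-0.1402 -0.008   0.0134]
rot [array([ 0.007,  0.003, -1.567]), array([ 0.003, -0.007,  1.574])]
```

View pics/c.png

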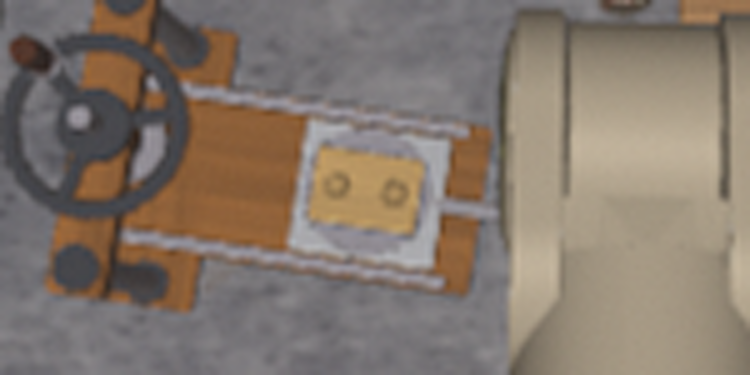

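The follower is now fully out at px (243,228), heading 80.9°, as predicted, so next is block A.

Converted, -0.0467 m is -0.934, 0.012 m is 0.24, 0.143 rad is 1.43.

```bash
python3 steer.py '[-0.934, -0.06, 0, 0, 0, 1.43, 0.8, -0.934, 0.06, 0, 0, 0, 1.43, 0.8, -0.934, 0.24, 0, 0, 0, 1.43, 0.8, 0, 0, 0, 0, 0, 1.43, 0.8, 0, 0, 0, 0, 0, 1.43, 0.8, 0, 0, 0, 0, 0, 1.43, 0.8, 0, 0, 0, 0, 0, 1.43, 0.8, 0, 0, 0, 0, 0, 1.43, 0.8, 0, 0, 0, 0, 0, 1.43, 0.8, 0, 0, 0, 0, 0, 1.43, 0.8]'
python3 steer.py '[0, 0, 0, 0, 0, 1.43, 0.8, 0, 0, 0, 0, 0, 0, 0.8]'
python3 - <<'E'
from h import *
D(.5039,-.1164,.022,-99.9)
E
```

```text
time_s: 7.25
position: [0.4991, -0.1167, 0.209]
tool_rot: [1.0, -0.017, -0.001, 0.0]
wrist_force: [-0.1, 0.1, 0.5]
finger_gap: 0.802
grip_force: 0.0
time_s: 7.45
position: [0.4992, -0.1166, 0.209]
tool_rot: [0.996, -0.087, -0.001, 0.0]
wrist_force: [1.0, 0.1, -0.2]
finger_gap: 0.802
grip_force: 0.0
now [ 0.4992 -0.1166  0.209 ] head -99.9 gap 0.802 q1,q7 [-0.68 -1.37] t 7.45
shift [ 0.005  -0.0012  0.187 ]
rot [array([ 0.001,  0.002, -0.001]), array([ 4.000e-03, -1.000e-03,  3.141e+00])]
```

```bash
python3 steer.py '[0.1, -0.02, 1, 0, 0, 0, 0.8, 0, 0, 1, 0, 0, 0, 0.8, 0, 0, 1, 0, 0, 0, 0.8, 0, 0, 0.7, 0, 0, 0, 0.8, 0, 0, 0, 0, 0, 0, 0.8, 0, 0, 0, 0, 0, 0, 0.3, 0, 0, 0, 0, 0, 0, 0.3, 0, 0, 0, 0, 0, 0, 0.3, 0, 0, 0, 0, 0, 0, 0.3, 0, 0, 0, 0, 0, 0, 0.3]' 40
python3 - <<'E'
from h import *
D(.5039,-.1164,.024,-99.9)
E
```

```text
time_s: 8.45
position: [0.5064, -0.1168, 0.0274]
tool_rot: [0.996, -0.085, 0.002, -0.0]
wrist_force: [-1.0, 1.8, 8.8]
finger_gap: 0.526
grip_force: 42.7
now [ 0.5064 -0.1168  0.0274] head -99.8 gap 0.526 q1,q7 [-0.5  -1.16] t 8.45
shift [-0.0026  0.0001  0.0034]
rot [array([-0.001, -0.003,  0.002]), array([ 5.000e-03, -1.000e-03, -3.139e+00])]
```

Converted, -0.05 m is -1, -0.02 m is -0.4, -0.144 rad is -1.44.

```bash
python3 steer.py '[0, 0, -0.4, 0, 0, 0, 0.3, 0, 0, -1, 0, 0, 0, 0.3, 0, 0, -1, 0, 0, 0, 0.3, 0, 0, -1, 0, 0, -1.44, 0.3, 0, 0, 0, 0, 0, -1.44, 0.3, 0, 0, 0, 0, 0, -1.44, 0.3, 0, 0, 0, 0, 0, -1.44, 0.3, 0, 0, 0, 0, 0, -1.44, 0.3, 0, 0, 0, 0, 0, -1.44, 0.3, 0, 0, 0, 0, 0, -1.44, 0.3]' 
python3 steer.py '[0, 0, 0, 0, 0, -1.44, 0.3, 0, 0, 0, 0, 0, -1.44, 0.3, 0, 0, 0, 0, 0, -1.44, 0.3, 0, 0, 0, 0, 0, -1.44, 0.3, 0, 0, 0, 0, 0, 0, 0.3]'
python3 - <<'E'
from h import *
D(.5589,.1656,.15,-9.1)
c=ctrl.camera("scene");cv2.imwrite("pics/d.png",cv2.resize(c["img"][130:270,240:380],None,fx=4,fy=4))
E
```

```text
time_s: 9.45
position: [0.5051, -0.1167, 0.1964]
tool_rot: [0.912, 0.409, 0.001, 0.0]
wrist_force: [-0.7, 0.3, -0.3]
finger_gap: 0.522
grip_force: 41.7
time_s: 9.95
position: [0.5051, -0.1168, 0.1963]
tool_rot: [0.76, 0.65, 0.001, 0.0]
wrist_force: [-0.3, -0.0, -0.9]
finger_gap: 0.527
grip_force: 41.7
now [ 0.5051 -0.1168  0.1963] head -8.9 gap 0.527 q1,q7 [-0.46  0.15] t 9.95
shift [0.2873 0.0094 0.0465]
rot [array([ 0.001, -0.001,  0.003]), array([ 1.000e-03,  2.000e-03, -3.138e+00])]
```

View pics/d.png

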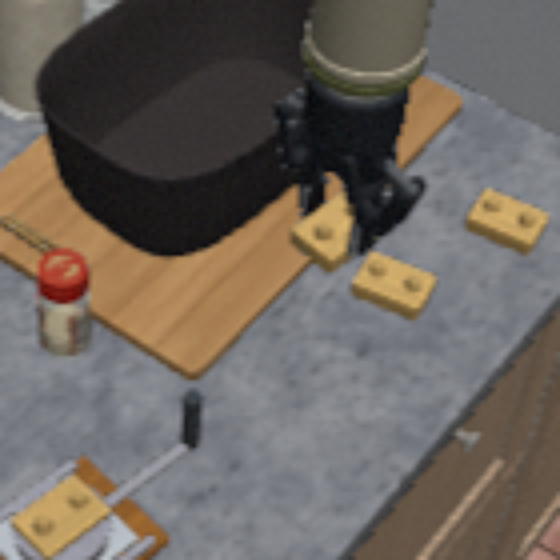

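The block is held level in the gripper (crop around (325,235)), and the other blocks are unmoved. I'll carry it to the follower.

```bash
python3 steer.py '[0.958, 0.032, 0, 0, 0, 0, 0.3, 0.958, 0.032, 0, 0, 0, 0, 0.3, 0.958, 0.032, 0, 0, 0, 0, 0.3, 0.958, 0.032, 0, 0, 0, 0, 0.3, 0.958, 0.032, 0, 0, 0, 0, 0.3, 0.958, 0.032, 0, 0, 0, 0, 0.3, 0, 0, 0.8, 0, 0, 0.03, 0.3, 0, 0, 0.4, 0, 0, 0, 0.3, 0, 0, 0, 0, 0, 0, 0.3]' 
python3 - <<'E'
from h import *
D(.5589,.1656,.083,-9.1)
E
```

```text
time_s: 10.9
position: [0.5576, 0.1656, 0.1326]
tool_rot: [0.763, 0.647, -0.003, -0.001]
wrist_force: [-0.1, 0.1, -0.9]
finger_gap: 0.525
grip_force: 41.7
now [0.5576 0.1656 0.1326] head -9.4 gap 0.525 q1,q7 [-0.77 -0.32] t 10.9
shift [0.0004 0.0015 0.0496]
rot [array([-0.005,  0.003, -0.005]), array([0.005, 0.007, 3.137])]
```

```bash
python3 steer.py '[0, 0.03, 0.4, 0, 0, 0, 0.3, 0, 0, 0.34, 0, 0, -0.05, 0.3, 0, 0, 0, 0, 0, 0, 0.3]' 
python3 - <<'E'
from h import *
D(.5589,.1656,.083,-9.1)
E
python3 steer.py '[0, 0, 0.08, 0, 0, 0, 0.3, 0, 0, 0.08, 0, 0, 0, 0.3, 0, 0, 0.06, 0, 0, 0, 0.3, 0, 0, 0, 0, 0, 0, 0.3]' 
python3 - <<'E'
from h import *
D(.5589,.1656,.083,-9.1)
E
```

```text
time_s: 11.2
position: [0.5605, 0.1649, 0.098]
tool_rot: [0.761, 0.649, -0.001, -0.0]
wrist_force: [0.6, 0.4, -0.1]
finger_gap: 0.527
grip_force: 41.7
now [0.5605 0.1649 0.098 ] head -9.1 gap 0.527 q1,q7 [-0.76 -0.29] t 11.2
shift [ 0.0005 -0.0017  0.015 ]
rot [array([-0.002,  0.001, -0.   ]), array([2.000e-03, 3.000e-03, 3.142e+00])]
time_s: 11.6
position: [0.5625, 0.1659, 0.0907]
tool_rot: [0.76, 0.65, 0.002, 0.0]
wrist_force: [-6.7, -1.1, 19.6]
finger_gap: 0.526
grip_force: 43.8
now [0.5625 0.1659 0.0907] head -9.0 gap 0.526 q1,q7 [-0.75 -0.28] t 11.6
shift [-0.0008 -0.0035  0.0077]
rot [array([ 0.002, -0.003,  0.002]), array([ 0.004,  0.004, -3.139])]
```

Converted, -0.0035 m is -0.07, -0.0008 m is -0.016.

```bash
python3 steer.py '[-0.016, -0.07, -0.12, 0, 0, 0, 0.3, 0, 0, 0, 0, 0, 0, 0.3, 0, 0, 0, 0, 0, 0, 0.3]' 
python3 - <<'E'
from h import *
D(.5589,.1656,.083,-9.1)
E
```

```text
time_s: 11.9
position: [0.5577, 0.1653, 0.0938]
tool_rot: [0.76, 0.65, 0.0, 0.0]
wrist_force: [-0.0, 0.5, -1.0]
finger_gap: 0.525
grip_force: 41.7
now [0.5577 0.1653 0.0938] head -8.9 gap 0.525 q1,q7 [-0.76 -0.29] t 11.9
shift [0.0005 0.0011 0.0108]
rot [array([ 0.   , -0.   ,  0.003]), array([ 1.000e-03,  1.000e-03, -3.139e+00])]
```

```bash
python3 steer.py '[0.01, 0.01, 0.04, 0, 0, 0.03, 0.3, 0, 0, 0.06, 0, 0, 0, 0.3, 0, 0, 0.06, 0, 0, 0, 0.3, 0, 0, 0, 0, 0, 0, 0.3]' 
python3 - <<'E'
from h import *
D(.5589,.1656,.083,-9.1)
E
```

```text
time_s: 12.3
position: [0.5578, 0.1658, 0.0847]
tool_rot: [0.761, 0.649, -0.0, -0.0]
wrist_force: [-0.3, 0.5, -1.5]
finger_gap: 0.524
grip_force: 41.7
now [0.5578 0.1658 0.0847] head -9.1 gap 0.524 q1,q7 [-0.75 -0.29] t 12.3
shift [0.     0.0011 0.0017]
rot [array([-0.001,  0.   ,  0.   ]), array([-1.000e-03, -1.000e-03, -3.142e+00])]
```

Converted, 0.002 m is 0.04, 0.001 m is 0.02.

```bash
python3 steer.py '[0, 0, 0.04, 0, 0, 0, 0.3, 0, 0, 0.04, 0, 0, 0, 0.3, 0, 0, 0.02, 0, 0, 0, 0.3, 0, 0, 0, 0, 0, 0, 0.3]' 
python3 - <<'E'
from h import *
D(.5589,.1656,.083,-9.1)
E
```

```text
time_s: 12.7
position: [0.5584, 0.1661, 0.0824]
tool_rot: [0.761, 0.649, 0.001, -0.0]
wrist_force: [-6.9, 0.5, 17.7]
finger_gap: 0.527
grip_force: 43.5
now [0.5584 0.1661 0.0824] head -9.1 gap 0.527 q1,q7 [-0.75 -0.29] t 12.7
shift [-0.0004  0.0006 -0.0006]
rot [array([ 0.   , -0.002,  0.   ]), array([ 3.000e-03,  0.000e+00, -3.142e+00])]
```

Converted, -0.05 m is -1, -0.03 m is -0.6.

```bash
python3 steer.py '[0, 0, 0, 0, 0, 0, 0.75, 0, 0, 0, 0, 0, 0, 0.75, 0, 0, 0, 0, 0, 0, 0.75, 0, 0, -0.6, 0, 0, 0, 0.75, 0, 0, -1, 0, 0, 0, 0.75, 0, 0, -1, 0, 0, 0, 0.75, 0, 0, 0, 0, 0, 0, 0.75]' 
python3 - <<'E'
from h import *
D(.5016,-.2333,.2,-79.9)
E
```

```text
time_s: 13.4
position: [0.5617, 0.1657, 0.2179]
tool_rot: [0.761, 0.648, 0.005, 0.002]
wrist_force: [0.6, -0.3, -0.4]
finger_gap: 0.753
grip_force: 0.0
now [0.5617 0.1657 0.2179] head -9.2 gap 0.753 q1,q7 [-0.79 -0.35] t 13.4
shift [-0.4036  0.004   0.0156]
rot [array([ 0.005, -0.011,  1.235]), array([ 0.012,  0.005, -1.907])]
```

Converted, -0.0448 m is -0.896, 0.137 rad is 1.37.

```bash
python3 steer.py '[-0.896, 0, 0, 0, 0, 0, 0.75, -0.896, 0, 0, 0, 0, 0, 0.75, -0.896, 0, 0, 0, 0, 0, 0.75, -0.896, 0, 0, 0, 0, 0, 0.75, -0.896, 0, 0, 0, 0, 0, 0.75, -0.896, 0, 0, 0, 0, 0, 0.75, -0.896, 0, 0, 0, 0, 0, 0.75, -0.896, 0, 0, 0, 0, 0, 0.75, -0.896, 0, 0, 0, 0, 0, 0.75, 0, 0, 0, 0, 0, 1.37, 0.75]' 
python3 steer.py '[0, 0, 0, 0, 0, 1.37, 0.75, 0, 0, 0, 0, 0, 1.37, 0.75, 0, 0, 0, 0, 0, 1.37, 0.75, 0, 0, 0, 0, 0, 1.37, 0.75, 0, 0, 0, 0, 0, 1.37, 0.75, 0, 0, 0, 0, 0, 1.37, 0.75, 0, 0, 0, 0, 0, 1.37, 0.75, 0, 0, 0, 0, 0, 1.37, 0.75, 0, 0, 0, 0, 0, 0, 0.75]' 
python3 - <<'E'
from h import *
D(.5016,-.2333,.026,-79.9)
c=ctrl.camera("top");[print(r) for r in rects(c,.02,(390,235,440,290))];[print("stk",r) for r in rects(c,.075,(205,205,275,245),60)]
[print("cap",r) for r in rects(c,.016,(120,235,190,290),60)]
cv2.imwrite("pics/e.png",cv2.resize(c["img"][190:265,170:320],None,fx=5,fy=5,interpolation=2))
E
```

```text
time_s: 14.4
position: [0.491, -0.2408, 0.2111]
tool_rot: [0.806, 0.592, -0.001, 0.001]
wrist_force: [-0.1, -0.8, 1.0]
finger_gap: 0.75
grip_force: 0.0
time_s: 15.3
position: [0.4942, -0.2325, 0.2102]
tool_rot: [0.996, 0.088, -0.0, 0.0]
wrist_force: [-0.1, -0.4, -0.3]
finger_gap: 0.752
grip_force: 0.0
now [ 0.4942 -0.2325  0.2102] head -79.9 gap 0.752 q1,q7 [-0.43 -0.73] t 15.3
shift [0.0073 0.002  0.1842]
rot [array([0.   , 0.001, 0.   ]), array([-1.000e-03,  0.000e+00, -3.141e+00])]
stk (0.5585, 0.1625, 0.065, 0.046, 80.9, array([242.5, 227. ]))
stk (0.5675, 0.2393, 0.08, 0.07, -9.5, array([217.2, 224.4]))
```

```bash
python3 steer.py '[0.14, 0.04, 1, 0, 0, 0, 0.75, 0, 0, 1, 0, 0, 0, 0.75, 0, 0, 1, 0, 0, 0, 0.75, 0, 0, 0.4, 0, 0, 0, 0.75, 0, 0, 0, 0, 0, 0, 0.75, 0, 0, 0, 0, 0, 0, 0.75]'
python3 - <<'E'
from h import *
D(.5016,-.2333,.027,-79.9)
E
```

```text
time_s: 15.95
position: [0.5017, -0.2338, 0.0418]
tool_rot: [0.996, 0.09, 0.0, 0.0]
wrist_force: [0.0, -0.9, 0.1]
finger_gap: 0.75
grip_force: 0.0
now [ 0.5017 -0.2338  0.0418] head -79.6 gap 0.75 q1,q7 [-0.29 -0.58] t 15.95
shift [-0.     -0.0005  0.0148]
rot [array([0.001, 0.   , 0.004]), array([-0.000e+00,  1.000e-03, -3.137e+00])]
```

Converted, 0.008 m is 0.16, 0.006 m is 0.12, 0.004 rad is 0.04.

```bash
python3 steer.py '[-0.02, 0, 0.16, 0, 0, 0.04, 0.75, 0, 0, 0.12, 0, 0, 0, 0.75, 0, 0, 0, 0, 0, 0, 0.75, 0, 0, 0, 0, 0, 0, 0.3, 0, 0, 0, 0, 0, 0, 0.3, 0, 0, 0, 0, 0, 0, 0.3, 0, 0, 0, 0, 0, 0, 0.3, 0, 0, 0, 0, 0, 0, 0.3]'
python3 - <<'E'
from h import *
D(.5016,-.2333,.027,-79.9)
E
```

```text
time_s: 16.75
position: [0.5009, -0.2336, 0.0277]
tool_rot: [0.996, 0.087, 0.0, 0.0]
wrist_force: [-1.9, 0.3, 5.3]
finger_gap: 0.53
grip_force: 41.6
now [ 0.5009 -0.2336  0.0277] head -80.0 gap 0.53 q1,q7 [-0.28 -0.57] t 16.75
shift [ 0.0007 -0.0002  0.0007]
rot [array([ 0.   , -0.001, -0.001]), array([-1.00e-03, -1.00e-03,  3.14e+00])]
```

Converted, -0.05 m is -1, -0.02 m is -0.4, -0.137 rad is -1.37.

```bash
python3 steer.py '[0, 0, -0.4, 0, 0, 0, 0.3, 0, 0, -1, 0, 0, 0, 0.3, 0, 0, -1, 0, 0, -1.37, 0.3, 0, 0, -1, 0, 0, -1.37, 0.3, 0, 0, 0, 0, 0, -1.37, 0.3, 0, 0, 0, 0, 0, -1.37, 0.3, 0, 0, 0, 0, 0, -1.37, 0.3, 0, 0, 0, 0, 0, -1.37, 0.3, 0, 0, 0, 0, 0, -1.37, 0.3, 0, 0, 0, 0, 0, -1.37, 0.3]'
python3 steer.py '[0, 0, 0, 0, 0, -1.37, 0.3, 0, 0, 0, 0, 0, 0, 0.3]'
python3 - <<'E'
from h import *
D(.5579,.1628,.2,-9.1)
E
```

```text
time_s: 17.75
position: [0.5003, -0.2334, 0.1969]
tool_rot: [0.803, 0.596, -0.0, -0.0]
wrist_force: [0.4, -0.2, -0.9]
finger_gap: 0.524
grip_force: 41.4
time_s: 17.95
position: [0.5003, -0.2334, 0.197]
tool_rot: [0.762, 0.648, 0.0, -0.0]
wrist_force: [-0.6, -0.4, -1.5]
finger_gap: 0.53
grip_force: 41.4
now [ 0.5003 -0.2334  0.197 ] head -9.2 gap 0.53 q1,q7 [-0.24  0.41] t 17.95
shift [ 0.4003 -0.0066 -0.003 ]
rot [array([-0.   , -0.   , -0.002]), array([-0.  ,  0.  ,  3.14])]
```

```bash
python3 steer.py '[0.89, -0.02, 0, 0, 0, 0, 0.3, 0.89, -0.02, 0, 0, 0, 0, 0.3, 0.89, -0.02, 0, 0, 0, 0, 0.3, 0.89, -0.02, 0, 0, 0, 0, 0.3, 0.89, -0.02, 0, 0, 0, 0, 0.3, 0.89, -0.02, 0, 0, 0, 0, 0.3, 0.89, 0, 0, 0, 0, 0, 0.3, 0.89, 0, 0, 0, 0, 0, 0.3, 0.89, 0, 0, 0, 0, 0, 0.3, 0, 0, 0, 0, 0, 0, 0.3]'
python3 steer.py '[0, 0, 0.8, 0, 0, 0, 0.3, 0, 0, 0.6, 0, 0, 0, 0.3, 0, 0, 0, 0, 0, 0, 0.3, 0, 0, 0, 0, 0, 0, 0.3]'
python3 - <<'E'
from h import *
D(.5579,.1628,.115,-9.1)
E
```

```text
time_s: 18.95
position: [0.5586, 0.1716, 0.196]
tool_rot: [0.76, 0.65, 0.0, -0.001]
wrist_force: [0.7, -0.3, -0.6]
finger_gap: 0.526
grip_force: 41.4
time_s: 19.35
position: [0.5595, 0.1624, 0.1274]
tool_rot: [0.763, 0.646, -0.001, 0.0]
wrist_force: [0.0, -0.0, -0.7]
finger_gap: 0.522
grip_force: 41.4
now [0.5595 0.1624 0.1274] head -9.5 gap 0.522 q1,q7 [-0.76 -0.31] t 19.35
shift [ 0.0002 -0.0017  0.0124]
rot [array([-0.001,  0.001, -0.007]), array([1.000e-03, 1.000e-03, 3.135e+00])]
```

Converted, 0.01 m is 0.2, -0.0015 m is -0.03, -0.006 rad is -0.06.

```bash
python3 steer.py '[0, -0.03, 0.2, 0, 0, -0.06, 0.3, 0, 0, 0, 0, 0, 0, 0.3, 0, 0, 0, 0, 0, 0, 0.3]'
python3 - <<'E'
from h import *
D(.5579,.1628,.102,-9.1)
E
```

```text
time_s: 19.65
position: [0.5584, 0.1631, 0.1178]
tool_rot: [0.76, 0.649, 0.0, 0.0]
wrist_force: [-0.3, 0.6, -1.0]
finger_gap: 0.526
grip_force: 41.4
now [0.5584 0.1631 0.1178] head -9.0 gap 0.526 q1,q7 [-0.76 -0.3 ] t 19.65
shift [-0.0004 -0.0004  0.0158]
rot [array([ 0.001, -0.001,  0.002]), array([ 1.00e-03,  1.00e-03, -3.14e+00])]
```

Converted, 0.004 m is 0.08, -0.0005 m is -0.01, 0.002 rad is 0.02.

```bash
python3 steer.py '[0, -0.01, 0.08, 0, 0, 0.02, 0.3, 0, 0, 0.08, 0, 0, 0, 0.3, 0, 0, 0.08, 0, 0, 0, 0.3, 0, 0, 0, 0, 0, 0, 0.3]'
python3 - <<'E'
from h import *
D(.5579,.1628,.102,-9.1)
E
```

```text
time_s: 20.05
position: [0.5572, 0.163, 0.1043]
tool_rot: [0.761, 0.649, -0.001, -0.0]
wrist_force: [0.6, 1.0, -0.8]
finger_gap: 0.524
grip_force: 41.4
now [0.5572 0.163  0.1043] head -9.1 gap 0.524 q1,q7 [-0.76 -0.3 ] t 20.05
shift [-0.0001  0.0008  0.0023]
rot [array([-0.001,  0.001, -0.   ]), array([1.000e-03, 2.000e-03, 3.142e+00])]
```

Converted, 0.002 m is 0.04, 0.001 m is 0.02.

```bash
python3 steer.py '[0, 0, 0.04, 0, 0, 0, 0.3, 0, 0, 0.04, 0, 0, 0, 0.3, 0, 0, 0.02, 0, 0, 0, 0.3, 0, 0, 0, 0, 0, 0, 0.3]'
python3 steer.py '[0, 0, 0, 0, 0, 0, 0.75, 0, 0, 0, 0, 0, 0, 0.75, 0, 0, 0, 0, 0, 0, 0.75, 0, 0, -0.6, 0, 0, 0, 0.75, 0, 0, -0.8, 0, 0, 0, 0.75, 0, 0, -0.6, 0, 0, 0, 0.75, 0, 0, 0, 0, 0, 0, 0.75]' 
python3 - <<'E'
from h import *
D(.4625,-.3675,.2,-82.8)
E
```

```text
time_s: 20.45
position: [0.5579, 0.1636, 0.1026]
tool_rot: [0.761, 0.649, 0.001, -0.001]
wrist_force: [-9.6, -1.2, 21.2]
finger_gap: 0.53
grip_force: 43.8
time_s: 21.15
position: [0.56, 0.1633, 0.2046]
tool_rot: [0.761, 0.649, 0.004, 0.001]
wrist_force: [1.3, 0.5, 0.2]
finger_gap: 0.749
grip_force: 0.0
now [0.56   0.1633 0.2046] head -9.1 gap 0.749 q1,q7 [-0.78 -0.34] t 21.15
shift [-0.5396 -0.0121  0.0025]
rot [array([ 0.003, -0.007,  1.286]), array([ 0.008,  0.003, -1.856])]
```

Units first: shifts go in shares of 50 mm and turns go in units of 0.1 rad. So -0.045 m is -0.9, -0.001 m is -0.02.

```bash
python3 steer.py '[-0.9, -0.02, 0, 0, 0, 0, 0.75, -0.9, -0.02, 0, 0, 0, 0, 0.75, -0.9, -0.02, 0, 0, 0, 0, 0.75, -0.9, -0.02, 0, 0, 0, 0, 0.75, -0.9, -0.02, 0, 0, 0, 0, 0.75, -0.9, -0.02, 0, 0, 0, 0, 0.75, -0.9, -0.02, 0, 0, 0, 0, 0.75, -0.9, -0.02, 0, 0, 0, 0, 0.75, -0.9, -0.02, 0, 0, 0, 0, 0.75, -0.9, -0.02, 0, 0, 0, 0, 0.75]' 
python3 steer.py '[-0.9, -0.02, 0, 0, 0, 1.43, 0.75, -0.9, 0.1, 0, 0, 0, 1.43, 0.75, 0, 0, 0, 0, 0, 1.43, 0.75, 0, 0, 0, 0, 0, 1.43, 0.75, 0, 0, 0, 0, 0, 1.43, 0.75, 0, 0, 0, 0, 0, 1.43, 0.75, 0, 0, 0, 0, 0, 1.43, 0.75, 0, 0, 0, 0, 0, 1.43, 0.75, 0, 0, 0, 0, 0, 1.43, 0.75, 0, 0, 0, 0, 0, 0, 0.75]' 
python3 - <<'E'
from h import *
c=ctrl.camera("top");s=ctrl.camera("scene")
[print("stk",r) for r in rects(c,.095,(205,195,275,245),60)]
[print("C top",r) for r in rects(c,.02,(380,225,450,290),60)]
[print("C scene",r) for r in rects(s,.02,(345,165,390,205),60)]
D(.4625,-.3675,.042,-82.8)
cv2.imwrite("pics/f.png",cv2.resize(s["img"][160:360,180:400],None,fx=3,fy=3,interpolation=2))
E
```

```text
time_s: 22.15
position: [0.4758, -0.2811, 0.1993]
tool_rot: [0.761, 0.649, -0.0, -0.0]
wrist_force: [1.0, -0.4, -0.3]
finger_gap: 0.749
grip_force: 0.0
time_s: 23.15
position: [0.4596, -0.3681, 0.199]
tool_rot: [0.998, 0.061, -0.001, -0.0]
wrist_force: [0.5, -0.2, -1.2]
finger_gap: 0.75
grip_force: 0.0
stk (0.5588, 0.1621, 0.065, 0.046, 81.4, array([242. , 226.5]))
stk (0.5656, 0.2369, 0.078, 0.068, -10.0, array([217. , 224.5]))
C top (0.5136, -0.3662, 0.066, 0.046, 7.0, array([412.1, 239.8]))
C scene (0.5107, -0.3648, 0.067, 0.046, 8.2, array([354.8, 177.6]))
now [ 0.4596 -0.3682  0.1994] head -82.6 gap 0.75 q1,q7 [-0.15 -0.44] t 23.25
shift [ 0.0031 -0.0003  0.1574]
rot [array([-0.   ,  0.001,  0.003]), array([-2.000e-03, -0.000e+00, -3.138e+00])]
```

View pics/f.png

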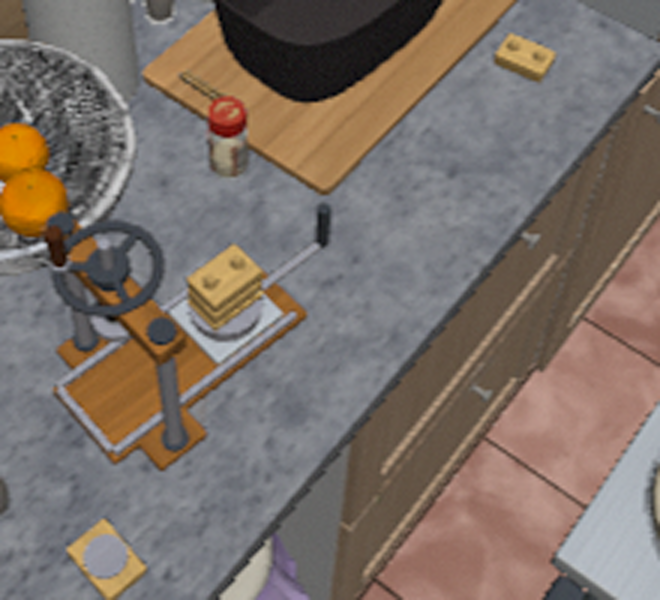

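The picture shows two blocks stacked on the follower and the third block moved, now about (0.514,-0.366). But the arm itself isn't visible over it, so I'll check whether it should be in frame.

```bash
python3 - <<'E'
from h import *
c=ctrl.camera("top");s=ctrl.camera("scene")
p=ctrl.sense()["position"];print(p,proj(c,p),proj(s,p),ctrl.sense()["time_s"])
[print("C top",r) for r in rects(c,.02,(380,225,450,290),60)]
[print("C scene",r) for r in rects(s,.02,(345,155,390,205),60)]
a=np.hstack([c["img"][140:400,250:560],s["img"][60:320,230:540]]);cv2.imwrite("pics/g.png",a)
E
```

```text
[ 0.45969517 -0.36835951  0.19978187] [434.79707152 256.24003428] [377.06184059 147.53964753] 23.35
C top (0.5134, -0.366, 0.066, 0.046, 7.2, array([412.2, 239.8]))
C scene (0.5107, -0.3648, 0.067, 0.046, 8.2, array([354.8, 177.6]))
```

View pics/g.png

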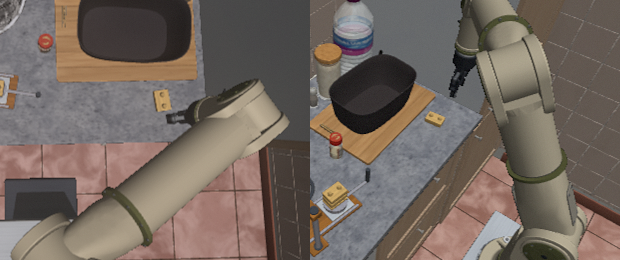

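The arm is visible, with the gripper just beside the block. The block really has been displaced to (0.5134,-0.366), heading about 7°, so I'll re-target it.

Converted, 0.05 m is 1, 0.027 m is 0.54, 0.003 rad is 0.03.

```bash
python3 - <<'E'
from h import *
D(.5134,-.366,.042,-82.8)
E
python3 steer.py '[0.54, 0.08, 0, 0, 0, 0.03, 0.75, 0.54, 0.08, 0, 0, 0, 0, 0.75, 0, 0, 1, 0, 0, 0, 0.75, 0, 0, 1, 0, 0, 0, 0.75, 0, 0, 1, 0, 0, 0, 0.75, 0, 0, 0, 0, 0, 0, 0.75, 0, 0, 0, 0, 0, 0, 0.75]'
python3 - <<'E'
from h import *
D(.5134,-.366,.027,-82.8)
E
```

```text
now [ 0.4597 -0.3684  0.1998] head -82.7 gap 0.752 q1,q7 [-0.15 -0.44] t 23.35
shift [0.0536 0.0045 0.1578]
rot [array([-0.   ,  0.   ,  0.002]), array([-1.000e-03, -0.000e+00, -3.139e+00])]
time_s: 24.05
position: [0.5141, -0.37, 0.0507]
tool_rot: [0.998, 0.061, -0.001, -0.0]
wrist_force: [0.2, -0.6, 0.5]
finger_gap: 0.755
grip_force: 0.0
now [ 0.5141 -0.37    0.0507] head -83.0 gap 0.755 q1,q7 [-0.05 -0.41] t 24.05
shift [-0.0001 -0.004   0.0238]
rot [array([-0.   ,  0.001, -0.003]), array([2.000e-03, 0.000e+00, 3.139e+00])]
```

Converted, 0.012 m is 0.24, 0.011 m is 0.22, -0.002 rad is -0.02.

```bash
python3 steer.py '[-0.02, -0.08, 0.24, 0, 0, -0.02, 0.75, 0, 0, 0.22, 0, 0, 0, 0.75, 0, 0, 0, 0, 0, 0, 0.75, 0, 0, 0, 0, 0, 0, 0.75, 0, 0, 0, 0, 0, 0, 0.3, 0, 0, 0, 0, 0, 0, 0.3, 0, 0, 0, 0, 0, 0, 0.3, 0, 0, 0, 0, 0, 0, 0.3, 0, 0, 0, 0, 0, 0, 0.3]'
python3 - <<'E'
from h import *
D(.5134,-.366,.027,-82.8)
E
```

```text
time_s: 24.95
position: [0.5133, -0.3663, 0.028]
tool_rot: [0.998, 0.062, 0.001, 0.0]
wrist_force: [-0.6, 0.6, 6.0]
finger_gap: 0.526
grip_force: 42.3
now [ 0.5133 -0.3663  0.028 ] head -82.9 gap 0.526 q1,q7 [-0.05 -0.39] t 24.95
shift [ 0.0001 -0.0003  0.001 ]
rot [array([ 0.001, -0.001, -0.002]), array([-2.00e-03, -2.00e-03,  3.14e+00])]
```

Converted, -0.05 m is -1, -0.03 m is -0.6, -0.143 rad is -1.43.

```bash
python3 steer.py '[0, 0, -0.6, 0, 0, 0, 0.3, 0, 0, -1, 0, 0, 0, 0.3, 0, 0, -1, 0, 0, -1.43, 0.3, 0, 0, -1, 0, 0, -1.43, 0.3, 0, 0, 0, 0, 0, -1.43, 0.3, 0, 0, 0, 0, 0, -1.43, 0.3, 0, 0, 0, 0, 0, -1.43, 0.3, 0, 0, 0, 0, 0, -1.43, 0.3, 0, 0, 0, 0, 0, -1.43, 0.3, 0, 0, 0, 0, 0, -1.43, 0.3]'
python3 steer.py '[0, 0, 0, 0, 0, -1.43, 0.3, 0, 0, 0, 0, 0, 0, 0.3]'
python3 - <<'E'
from h import *
D(.5578,.1632,.2,-9.1)
E
```

```text
time_s: 25.95
position: [0.5126, -0.3658, 0.2069]
tool_rot: [0.804, 0.595, -0.0, -0.0]
wrist_force: [-0.4, -0.2, -0.6]
finger_gap: 0.52
grip_force: 42.0
time_s: 26.15
position: [0.5126, -0.3659, 0.207]
tool_rot: [0.761, 0.649, 0.0, -0.0]
wrist_force: [0.7, 0.2, -0.8]
finger_gap: 0.526
grip_force: 42.0
now [ 0.5126 -0.3659  0.207 ] head -9.1 gap 0.526 q1,q7 [0.04 0.67] t 26.15
shift [ 0.5296 -0.0387  0.0072]
rot [array([-0.   , -0.   ,  0.001]), array([ 1.000e-03, -0.000e+00, -3.141e+00])]
```

Converted, 0.0441 m is 0.882, -0.0032 m is -0.064.

```bash
python3 steer.py '[0.882, -0.064, 0, 0, 0, 0, 0.3, 0.882, -0.064, 0, 0, 0, 0, 0.3, 0.882, -0.064, 0, 0, 0, 0, 0.3, 0.882, -0.064, 0, 0, 0, 0, 0.3, 0.882, -0.064, 0, 0, 0, 0, 0.3, 0.882, -0.064, 0, 0, 0, 0, 0.3, 0.882, -0.064, 0, 0, 0, 0, 0.3, 0.882, -0.064, 0, 0, 0, 0, 0.3, 0.882, -0.064, 0, 0, 0, 0, 0.3, 0.882, -0.064, 0, 0, 0, 0, 0.3]'
python3 steer.py '[0.882, -0.064, 0, 0, 0, 0, 0.3, 0.882, -0.064, 0, 0, 0, 0, 0.3, 0, 0, 0.7, 0, 0, 0, 0.3, 0, 0, 0.5, 0, 0, 0, 0.3, 0, 0, 0, 0, 0, 0, 0.3, 0, 0, 0, 0, 0, 0, 0.3]'
python3 - <<'E'
from h import *
D(.5578,.1632,.137,-9.1)
E
```

```text
time_s: 27.15
position: [0.5513, 0.0763, 0.2071]
tool_rot: [0.763, 0.646, 0.0, -0.0]
wrist_force: [0.2, 0.2, -0.8]
finger_gap: 0.523
grip_force: 42.0
time_s: 27.75
position: [0.5593, 0.1622, 0.1474]
tool_rot: [0.762, 0.647, -0.0, 0.0]
wrist_force: [0.3, -1.0, -1.3]
finger_gap: 0.522
grip_force: 42.0
now [0.5593 0.1622 0.1474] head -9.3 gap 0.522 q1,q7 [-0.79 -0.31] t 27.75
shift [ 0.0008 -0.0016  0.0104]
rot [array([-0.   ,  0.001, -0.004]), array([1.000e-03, 1.000e-03, 3.137e+00])]
```

```bash
python3 steer.py '[0.016, -0.032, 0.2, 0, 0, -0.04, 0.3, 0, 0, 0, 0, 0, 0, 0.3, 0, 0, 0, 0, 0, 0, 0.3]'
python3 - <<'E'
from h import *
D(.5578,.1632,.125,-9.1)
E
python3 steer.py '[0, 0, 0.08, 0, 0, 0, 0.3, 0, 0, 0.08, 0, 0, 0, 0.3, 0, 0, 0.06, 0, 0, 0, 0.3, 0, 0, 0, 0, 0, 0, 0.3]'
python3 - <<'E'
from h import *
D(.5578,.1632,.123,-9.1)
E
```

```text
time_s: 28.05
position: [0.558, 0.1637, 0.1376]
tool_rot: [0.76, 0.65, 0.0, -0.0]
wrist_force: [0.4, 0.1, -0.5]
finger_gap: 0.522
grip_force: 42.0
now [0.558  0.1637 0.1376] head -9.0 gap 0.522 q1,q7 [-0.79 -0.3 ] t 28.05
shift [-0.0006 -0.0001  0.0126]
rot [array([ 0.   , -0.001,  0.002]), array([ 1.000e-03,  1.000e-03, -3.139e+00])]
time_s: 28.45
position: [0.5575, 0.1637, 0.1254]
tool_rot: [0.76, 0.65, -0.001, -0.0]
wrist_force: [0.5, 0.3, -1.5]
finger_gap: 0.524
grip_force: 42.0
now [0.5575 0.1637 0.1254] head -8.9 gap 0.524 q1,q7 [-0.78 -0.3 ] t 28.45
shift [-0.0004  0.0004  0.0024]
rot [array([-0.001,  0.001,  0.003]), array([-1.000e-03, -1.000e-03, -3.139e+00])]
```

Entered; I'll press it down, release, and go over to the cap.

```bash
python3 steer.py '[0, 0, 0.04, 0, 0, 0, 0.3, 0, 0, 0.04, 0, 0, 0, 0.3, 0, 0, 0.03, 0, 0, 0, 0.3, 0, 0, 0, 0, 0, 0, 0.3]'
python3 steer.py '[0, 0, 0, 0, 0, 0, 0.75, 0, 0, 0, 0, 0, 0, 0.75, 0, 0, 0, 0, 0, 0, 0.75, 0, 0, -0.6, 0, 0, 0, 0.75, 0, 0, -1, 0, 0, 0, 0.75, 0, 0, -1, 0, 0, 0, 0.75, 0, 0, -1, 0, 0, 0, 0.75, 0, 0, -0.4, 0, 0, 0, 0.75, 0, 0, 0, 0, 0, 0, 0.75]' 
python3 - <<'E'
from h import *
c=ctrl.camera("top");s=ctrl.camera("scene")
k=np.zeros(c["img"].shape[:2],np.uint8);k[238:280,135:180]=beech(c["img"])[238:280,135:180]
P=np.float32([onz(c,(x,y),.016)[:2] for y,x in zip(*np.nonzero(k))]);print("cap top",cv2.minAreaRect(P))
print([r for r in rects(s,.016,(190,325,240,375),40)])
D(.4759,.4343,.32,81.4)
E
```

```text
time_s: 28.85
position: [0.5581, 0.1642, 0.1229]
tool_rot: [0.76, 0.65, 0.001, -0.0]
wrist_force: [-9.3, -1.5, 19.2]
finger_gap: 0.525
grip_force: 43.6
time_s: 29.75
position: [0.5593, 0.1638, 0.3244]
tool_rot: [0.76, 0.65, 0.003, 0.001]
wrist_force: [-0.0, 0.5, -0.4]
finger_gap: 0.752
grip_force: 0.0
cap top ((0.4758591651916504, 0.4342902898788452), (0.04514678195118904, 0.0659240335226059), 81.35359954833984)
[(0.4731, 0.4367, 0.067, 0.046, -9.3, array([214., 346.]))]
now [0.5578 0.1638 0.3201] head -8.9 gap 0.752 q1,q7 [-0.81 -0.36] t 29.85
shift [ 2.545e-01 -1.229e-01  1.000e-04]
rot [array([-0.   ,  0.   ,  1.565]), array([-0.   , -0.   , -1.577])]
```

Converted, -0.05 m is -1, 0.0425 m is 0.85, -0.1434 rad is -1.434.

```bash
python3 steer.py '[0, -1, 0, 0, 0, 0, 0.75, 0, -1, 0, 0, 0, 0, 0.75, 0.85, -0.076, 0, 0, 0, 0, 0.75, 0.85, -0.076, 0, 0, 0, 0, 0.75, 0.85, -0.076, 0, 0, 0, 0, 0.75, 0.85, -0.076, 0, 0, 0, 0, 0.75, 0.85, -0.076, 0, 0, 0, 0, 0.75, 0.85, -0.076, 0, 0, 0, 0, 0.75, 0, 0, 0, 0, 0, -1.434, 0.75, 0, 0, 0, 0, 0, -1.434, 0.75]' 
python3 steer.py '[0, 0, 0, 0, 0, -1.434, 0.75, 0, 0, 0, 0, 0, -1.434, 0.75, 0, 0, 0, 0, 0, -1.434, 0.75, 0, 0, 0, 0, 0, -1.434, 0.75, 0, 0, 0, 0, 0, -1.434, 0.75, 0, 0, 0, 0, 0, -1.434, 0.75, 0, 0, 0, 0, 0, -1.434, 0.75, 0, 0, 0, 0, 0, -1.434, 0.75, 0, 0, 0, 0, 0, -1.434, 0.75, 0, 0, 0, 0, 0, 0, 0.75]' 
python3 - <<'E'
from h import *
D(.4759,.4343,.042,81.2)
E
```

```text
time_s: 30.85
position: [0.4748, 0.4363, 0.3165]
tool_rot: [0.656, 0.755, -0.003, 0.0]
wrist_force: [-0.0, -0.6, 0.7]
finger_gap: 0.75
grip_force: 0.0
time_s: 31.85
position: [0.4756, 0.4344, 0.3182]
tool_rot: [0.073, 0.997, -0.001, -0.001]
wrist_force: [0.7, -0.4, -0.2]
finger_gap: 0.75
grip_force: 0.0
now [0.4756 0.4344 0.3182] head 81.6 gap 0.75 q1,q7 [-0.93  0.69] t 31.85
shift [-0.0009  0.0007  0.2762]
rot [array([-0.003, -0.002,  0.007]), array([ 0.004, -0.004, -3.135])]
```

```bash
python3 steer.py '[-0.018, 0.014, 1, 0, 0, 0.07, 0.75, 0, 0, 1, 0, 0, 0, 0.75, 0, 0, 1, 0, 0, 0, 0.75, 0, 0, 1, 0, 0, 0, 0.75, 0, 0, 1, 0, 0, 0, 0.75, 0, 0, 0.3, 0, 0, 0, 0.75, 0, 0, 0, 0, 0, 0, 0.75, 0, 0, 0, 0, 0, 0, 0.75]' 
python3 - <<'E'
from h import *
D(.4759,.4343,.027,81.2)
E
```

```text
time_s: 32.65
position: [0.4781, 0.4361, 0.0575]
tool_rot: [0.079, 0.997, 0.001, 0.001]
wrist_force: [-0.4, 0.4, 1.3]
finger_gap: 0.753
grip_force: 0.0
now [0.4781 0.4361 0.0575] head 81.0 gap 0.753 q1,q7 [-0.92  0.71] t 32.65
shift [ 0.0019 -0.0022  0.0305]
rot [array([ 0.002,  0.001, -0.004]), array([ 2.000e-03, -3.000e-03,  3.137e+00])]
```

```bash
python3 steer.py '[0.03, -0.04, 0.3, 0, 0, -0.04, 0.75, 0, 0, 0.28, 0, 0, 0, 0.75, 0, 0, 0, 0, 0, 0, 0.75, 0, 0, 0, 0, 0, 0, 0.75, 0, 0, 0, 0, 0, 0, 0.3, 0, 0, 0, 0, 0, 0, 0.3, 0, 0, 0, 0, 0, 0, 0.3, 0, 0, 0, 0, 0, 0, 0.3, 0, 0, 0, 0, 0, 0, 0.3]'
python3 - <<'E'
from h import *
D(.4759,.4343,.027,81.2)
E
```

```text
time_s: 33.55
position: [0.476, 0.4342, 0.0281]
tool_rot: [0.076, 0.997, 0.001, 0.001]
wrist_force: [-0.5, -0.4, 5.8]
finger_gap: 0.523
grip_force: 42.5
now [0.476  0.4342 0.0281] head 81.3 gap 0.523 q1,q7 [-0.91  0.72] t 33.55
shift [0.0001 0.0001 0.0011]
rot [array([0.002, 0.001, 0.001]), array([-2.00e-03,  3.00e-03, -3.14e+00])]
```

Converted, -0.05 m is -1, -0.03 m is -0.6, 0.143 rad is 1.43.

```bash
python3 steer.py '[0, 0, -0.6, 0, 0, 0, 0.3, 0, 0, -1, 0, 0, 0, 0.3, 0, 0, -1, 0, 0, 0, 0.3, 0, 0, -1, 0, 0, 1.43, 0.3, 0, 0, -1, 0, 0, 1.43, 0.3, 0, 0, -1, 0, 0, 1.43, 0.3, 0, 0, -0.4, 0, 0, 1.43, 0.3, 0, 0, 0, 0, 0, 1.43, 0.3, 0, 0, 0, 0, 0, 1.43, 0.3, 0, 0, 0, 0, 0, 1.43, 0.3]'
python3 steer.py '[0, 0, 0, 0, 0, 1.43, 0.3, 0, 0, 0, 0, 0, 1.43, 0.3, 0, 0, 0, 0, 0, 1.43, 0.3, 0, 0, 0, 0, 0, 1.43, 0.3, 0, 0, 0, 0, 0, 0, 0.3]'
python3 - <<'E'
from h import *
D(.459,.1792,.32,-9.1)
E
```

```text
time_s: 34.55
position: [0.4752, 0.4335, 0.3268]
tool_rot: [0.548, 0.837, 0.0, -0.0]
wrist_force: [0.5, -0.6, -1.5]
finger_gap: 0.52
grip_force: 42.8
time_s: 35.05
position: [0.4752, 0.4336, 0.3265]
tool_rot: [0.76, 0.65, -0.0, 0.0]
wrist_force: [-1.1, 0.4, -1.9]
finger_gap: 0.517
grip_force: 42.8
now [0.4752 0.4336 0.3265] head -9.0 gap 0.517 q1,q7 [-1.11 -0.81] t 35.05
shift [-0.2538  0.0238  0.0066]
rot [array([-0.   ,  0.   ,  0.002]), array([-0.  , -0.  , -3.14])]
```

Converted, 0.05 m is 1, -0.0423 m is -0.846.

```bash
python3 steer.py '[-0.846, 0.08, 0, 0, 0, 0, 0.3, -0.846, 0.08, 0, 0, 0, 0, 0.3, -0.846, 0.08, 0, 0, 0, 0, 0.3, -0.846, 0.08, 0, 0, 0, 0, 0.3, -0.846, 0.08, 0, 0, 0, 0, 0.3, -0.846, 0.08, 0, 0, 0, 0, 0.3, 0, 1, 0, 0, 0, 0, 0.3, 0, 1, 0, 0, 0, 0, 0.3, 0, 0, 0, 0, 0, 0, 0.3, 0, 0, 0, 0, 0, 0, 0.3]'
python3 - <<'E'
from h import *
D(.5578,.1634,.165,-9.1)
E
```

```text
time_s: 36.05
position: [0.5592, 0.1631, 0.3252]
tool_rot: [0.759, 0.651, -0.002, 0.0]
wrist_force: [-0.1, 0.1, -1.1]
finger_gap: 0.521
grip_force: 42.9
now [0.5592 0.1631 0.3252] head -8.8 gap 0.521 q1,q7 [-0.84 -0.34] t 36.05
shift [ 0.0006 -0.0012  0.1602]
rot [array([-0.002,  0.003,  0.006]), array([-5.000e-03, -2.000e-03, -3.136e+00])]
```

```bash
python3 steer.py '[0, -0.02, 1, 0, 0, 0.04, 0.3, 0, 0, 1, 0, 0, 0, 0.3, 0, 0, 0.8, 0, 0, 0, 0.3, 0, 0, 0.3, 0, 0, 0, 0.3, 0, 0, 0, 0, 0, 0, 0.3, 0, 0, 0, 0, 0, 0, 0.3]'
python3 - <<'E'
from h import *
D(.5578,.1634,.158,-9.1)
E
```

```text
time_s: 36.65
position: [0.5586, 0.1644, 0.1741]
tool_rot: [0.76, 0.649, 0.002, 0.0]
wrist_force: [0.5, 0.3, -0.9]
finger_gap: 0.519
grip_force: 42.9
now [0.5586 0.1644 0.1741] head -9.0 gap 0.519 q1,q7 [-0.83 -0.3 ] t 36.65
shift [-0.0012 -0.0007  0.0161]
rot [array([ 0.003, -0.002,  0.002]), array([ 3.00e-03,  4.00e-03, -3.14e+00])]
```

Converted, 0.015 m is 0.3, -0.001 m is -0.02, 0.001 rad is 0.01.

```bash
python3 steer.py '[-0.02, -0.01, 0.3, 0, 0, 0.01, 0.3, 0, 0, 0, 0, 0, 0, 0.3, 0, 0, 0, 0, 0, 0, 0.3]'
python3 - <<'E'
from h import *
D(.5578,.1634,.158,-9.1)
E
python3 steer.py '[0, 0, 0.08, 0, 0, 0, 0.3, 0, 0, 0.08, 0, 0, 0, 0.3, 0, 0, 0.06, 0, 0, 0, 0.3, 0, 0, 0, 0, 0, 0, 0.3]'
python3 - <<'E'
from h import *
D(.5578,.1634,.1431,-9.1)
E
```

```text
time_s: 36.95
position: [0.558, 0.1632, 0.1586]
tool_rot: [0.761, 0.649, 0.001, 0.0]
wrist_force: [-0.1, 0.0, -0.1]
finger_gap: 0.523
grip_force: 42.9
now [0.558  0.1632 0.1586] head -9.1 gap 0.523 q1,q7 [-0.83 -0.3 ] t 36.95
shift [ 0.0001 -0.0002  0.0006]
rot [array([ 0.002, -0.001, -0.   ]), array([-2.000e-03, -3.000e-03,  3.141e+00])]
time_s: 37.35
position: [0.5569, 0.1627, 0.1451]
tool_rot: [0.761, 0.648, -0.0, -0.0]
wrist_force: [0.3, 0.3, -1.8]
finger_gap: 0.518
grip_force: 42.9
now [0.5569 0.1627 0.1451] head -9.1 gap 0.518 q1,q7 [-0.82 -0.29] t 37.35
shift [0.0008 0.0008 0.002 ]
rot [array([-0.001,  0.001, -0.001]), array([1.000e-03, 1.000e-03, 3.141e+00])]
```

The cap has entered; I'll press, release, lift, then move back towards −y for a check picture.

```bash
python3 steer.py '[0, 0, 0.04, 0, 0, 0, 0.3, 0, 0, 0.04, 0, 0, 0, 0.3, 0, 0, 0.02, 0, 0, 0, 0.3, 0, 0, 0, 0, 0, 0, 0.3]'
python3 steer.py '[0, 0, 0, 0, 0, 0, 0.75, 0, 0, 0, 0, 0, 0, 0.75, 0, 0, 0, 0, 0, 0, 0.75, 0, 0, -0.6, 0, 0, 0, 0.75, 0, 0, -0.8, 0, 0, 0, 0.75, -1, 0, 0, 0, 0, 0, 0.75, -1, 0, 0, 0, 0, 0, 0.75, -0.74, 0.14, 0, 0, 0, 0, 0.75, 0, 0, 0, 0, 0, 0, 0.75, 0, 0, 0, 0, 0, 0, 0.75]' 
python3 - <<'E'
from h import *
c=ctrl.camera("top");s=ctrl.camera("scene")
k=np.zeros(c["img"].shape[:2],np.uint8);k[190:250,205:290]=255
cv2.imwrite("pics/i.png",np.hstack([cv2.resize(c["img"][180:260,200:290],None,fx=4,fy=4,interpolation=2),cv2.resize(s["img"][220:300,200:290],None,fx=4,fy=4,interpolation=2)]))
D(.534,.0233,.06,-9.1)
E
```

```text
time_s: 37.75
position: [0.5576, 0.1633, 0.1429]
tool_rot: [0.761, 0.649, 0.001, -0.0]
wrist_force: [-6.7, -1.6, 17.8]
finger_gap: 0.518
grip_force: 45.9
time_s: 38.75
position: [0.5423, 0.0256, 0.2106]
tool_rot: [0.762, 0.648, 0.0, -0.0]
wrist_force: [-0.4, 1.7, 0.0]
finger_gap: 0.749
grip_force: 0.0
now [0.5423 0.028  0.2103] head -9.0 gap 0.753 q1,q7 [-0.7  -0.11] t 38.85
shift [-0.006  -0.0074  0.1503]
rot [array([-0.001, -0.   ,  0.001]), array([ 0.000e+00, -1.000e-03, -3.141e+00])]
```

View pics/i.png

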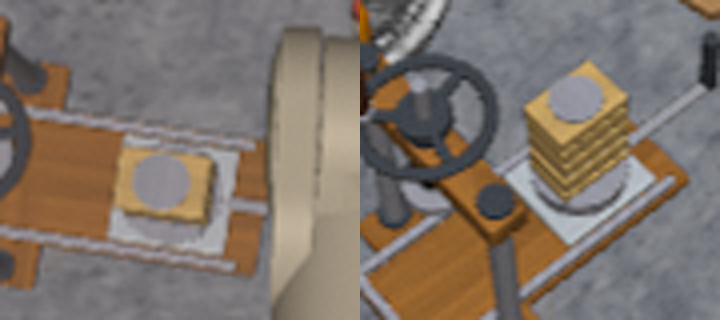

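The stack (three blocks, cap on top with steel disc) is square and gap-free in both views. Now I'll grip the handle and push it home.

```bash
python3 steer.py '[-0.12, -0.15, 0.4, 0, 0, 0, 0.75, 0, 0, 1, 0, 0, 0, 0.75, 0, 0, 1, 0, 0, 0, 0.75, 0, 0, 0.6, 0, 0, 0, 0.75, 0, 0, 0, 0, 0, 0, 0, 0, 0, 0, 0, 0, 0, 0, 0, 0, 0, 0, 0, 0, 0, 0, 0, 0, 0, 0, 0, 0, 0, 0, 0, 0, 0, 0, 0, 0, 0, 0, 0, 0, 0, 0]' 50
python3 - <<'E'
from h import *
D(.534+.13*.161,.0233+.13*.987,.06,-9.1)
E
```

```text
time_s: 39.85
position: [0.5335, 0.0227, 0.0625]
tool_rot: [0.761, 0.649, 0.0, -0.001]
wrist_force: [-9.0, 1.6, 6.8]
finger_gap: 0.173
grip_force: 48.6
now [0.5335 0.0227 0.0625] head -9.1 gap 0.173 q1,q7 [-0.63  0.01] t 39.85
shift [0.1307 0.0008 0.0027]
rot [array([-0.001, -0.002,  0.   ]), array([ 3.000e-03, -2.000e-03, -3.142e+00])]
```

Converted, 0.013 m is 0.26, 0.012 m is 0.24.

```bash
python3 steer.py '[0.12, 0, 0, 0, 0, 0, 0, 0.24, 0, 0, 0, 0, 0, 0, 0.26, 0, 0, 0, 0, 0, 0, 0.26, 0, 0, 0, 0, 0, 0, 0.26, 0, 0, 0, 0, 0, 0, 0.26, 0, 0, 0, 0, 0, 0, 0.26, 0, 0, 0, 0, 0, 0, 0.26, 0, 0, 0, 0, 0, 0, 0.26, 0, 0, 0, 0, 0, 0, 0.2, 0, 0, 0, 0, 0, 0]'
python3 steer.py '[0.12, 0, 0, 0, 0, 0, 0, 0.08, 0, 0, 0, 0, 0, 0, 0, 0, 0, 0, 0, 0, 0, 0, 0, 0, 0, 0, 0, 0]'
python3 - <<'E'
from h import *
D(.534+.13*.161,.0233+.13*.987,.06,-9.1)
E
```

```text
time_s: 40.85
position: [0.5532, 0.14, 0.0625]
tool_rot: [0.761, 0.649, 0.001, 0.0]
wrist_force: [-6.0, -3.0, 6.0]
finger_gap: 0.168
grip_force: 48.9
time_s: 41.25
position: [0.5547, 0.1491, 0.0625]
tool_rot: [0.761, 0.649, 0.001, 0.0]
wrist_force: [-5.2, -2.5, 6.3]
finger_gap: 0.168
grip_force: 49.1
now [0.5547 0.1491 0.0625] head -9.1 gap 0.168 q1,q7 [-0.79 -0.21] t 41.25
shift [ 0.0025 -0.0002  0.0025]
rot [array([ 0.001, -0.001, -0.001]), array([-1.000e-03, -1.000e-03,  3.141e+00])]
```

Converted, 0.002 m is 0.04.

```bash
python3 steer.py '[0.04, 0, 0, 0, 0, 0, 0, 0.04, 0, 0, 0, 0, 0, 0, 0.04, 0, 0, 0, 0, 0, 0, 0.04, 0, 0, 0, 0, 0, 0, 0, 0, 0, 0, 0, 0, 0]'
python3 - <<'E'
from h import *
D(.534+.13*.161,.0233+.13*.987,.06,-9.1)
E
```

```text
time_s: 41.75
position: [0.5548, 0.1493, 0.0625]
tool_rot: [0.763, 0.646, -0.003, 0.002]
wrist_force: [-16.2, -23.5, 18.5]
finger_gap: 0.171
grip_force: 50.5
now [0.5548 0.1493 0.0625] head -9.5 gap 0.171 q1,q7 [-0.8  -0.22] t 41.75
shift [ 0.0023 -0.0002  0.0025]
rot [array([-0.002,  0.007, -0.007]), array([1.100e-02, 3.000e-03, 3.134e+00])]
```

Converted, -0.008 m is -0.16, -0.05 m is -1, 0.007 rad is 0.07.

```bash
python3 steer.py '[-0.16, 0, 0, 0, 0, 0.07, 0, 0, 0, 0, 0, 0, 0, 1, 0, 0, 0, 0, 0, 0, 1, 0, 0, 0, 0, 0, 0, 1, 0, 0, 0, 0, 0, 0, 1, 0, 0, -1, 0, 0, 0, 1, 0, 0, -1, 0, 0, 0, 1, -1, 0, -0.6, 0, 0, 0, 1, -1, -0.6, -1, 0, 0, 0, 1, -1, -1, -1, 0, 0, 0, 1]'
python3 steer.py '[0, -1, -0.6, 0, 0, 0, 1, 0, -0.4, 0, 0, 0, 0, 1, 0, 0, 0, 0, 0, 0, 1]'
python3 - <<'E'
from h import *
c=ctrl.camera("top");s=ctrl.camera("scene")
cv2.imwrite("pics/j.png",np.hstack([cv2.resize(c["img"][180:260,160:250],None,fx=4,fy=4,interpolation=2),cv2.resize(s["img"][225:305,185:275],None,fx=4,fy=4,interpolation=2)]))
D(.6,.3,.32,-9.1)
E
```

```text
time_s: 42.75
position: [0.4896, 0.0522, 0.2492]
tool_rot: [0.764, 0.645, 0.0, 0.001]
wrist_force: [0.5, 0.7, 1.7]
finger_gap: 1.0
grip_force: 0.0
time_s: 43.05
position: [0.4259, 0.0656, 0.2746]
tool_rot: [0.763, 0.647, 0.002, -0.001]
wrist_force: [-0.3, -0.0, -0.5]
finger_gap: 0.998
grip_force: 0.0
now [0.4275 0.0652 0.2738] head -9.5 gap 0.999 q1,q7 [-0.95 -0.44] t 43.15
shift [ 0.2601  0.1315 -0.0457]
rot [array([ 0.001, -0.001, -0.007]), array([-2.000e-03, -1.000e-03,  3.135e+00])]
```

View pics/j.png

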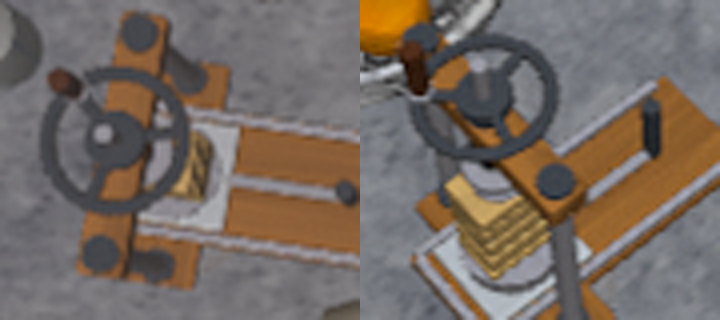

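The stack sits under the crossbar, with the handle top at top px (246.8,227.5). The crank grip is at upper left of the wheel: top (175.5,200.5), scene (198,236).

```bash
python3 - <<'E'
from h import *
c=ctrl.camera("top");s=ctrl.camera("scene")
h1=onz(c,(246.75,227.4),.085);print("handle",h1,"stop pred",AX-.14*U, "moved from out:",(h1[:2]-np.array([.534,.0233]))@U)
# brown grip mask
for n,C,r in(("top",c,(165,190,190,212)),("scene",s,(188,225,212,255))):
    h=cv2.cvtColor(C["img"],cv2.COLOR_BGR2HSV);k=np.zeros(h.shape[:2],np.uint8)
    k[r[1]:r[3],r[0]:r[2]]=cv2.inRange(h,(0,90,20),(12,255,150))[r[1]:r[3],r[0]:r[2]]
    y,x=np.nonzero(k);print(n,len(x),x.min(),x.max(),y.min(),y.max(),x.mean(),y.mean(), onz(C,(x.mean(),y.mean()),.268))
print(ctrl.sense()["joint_positions"].round(2))
for z in(.244,.292):
    p=[.6117,.3145,z];print(z,proj(c,p),proj(s,p))
for z in(.22,.28): print("ax",z,proj(c,[*AX,z]),proj(s,[*AX,z]))
E
```

```text
handle [0.55645021 0.14902076 0.085     ] stop pred [0.5571  0.15286] moved from out: 0.1276649522803617
top 26 172 189 196 207 177.30769230769232 200.96153846153845 [0.61265887 0.3140934  0.268     ]
scene 66 195 210 234 253 198.5 241.34848484848484 [0.61283483 0.3167615  0.268     ]
[-0.94 -0.09  0.68  1.84  0.06  1.37 -0.44]
0.244 [179.25960347 202.62306846] [200.60154784 246.16602522]
0.292 [174.93560821 199.98649384] [198.22052996 235.69149431]
ax 0.22 [190.02792186 215.38773296] [216.30708679 251.65808563]
ax 0.28 [185.25785914 212.82004694] [214.05032087 238.91702228]
```

Converted, -0.045 m is -0.9, 0.092 rad is 0.92.

```bash
python3 steer.py '[0, 0, -0.9, 0, 0, 0.92, 0.6, 0, 0, -0.9, 0, 0, 0.92, 0.6, 0, 0, 0, 0, 0, 0, 0.6, 0, 0, 0, 0, 0, 0, 0.6]' 
python3 - <<'E'
from h import *
D(.612,.3145,.36,-20)
E
```

```text
time_s: 43.65
position: [0.4285, 0.0648, 0.3637]
tool_rot: [0.82, 0.573, 0.0, 0.001]
wrist_force: [0.2, -1.0, -0.3]
finger_gap: 0.602
grip_force: 0.0
now [0.4285 0.0648 0.3637] head -20.1 gap 0.602 q1,q7 [-0.94 -0.64] t 43.65
shift [0.2976 0.0864 0.0037]
rot [array([ 0.001,  0.   , -0.002]), array([ 1.00e-03, -2.00e-03,  3.14e+00])]
```

```bash
python3 steer.py '[0.85, 0.246, 0, 0, 0, 0, 0.6, 0.85, 0.246, 0, 0, 0, 0, 0.6, 0.85, 0.246, 0, 0, 0, 0, 0.6, 0.85, 0.246, 0, 0, 0, 0, 0.6, 0.85, 0.246, 0, 0, 0, 0, 0.6, 0.85, 0.246, 0, 0, 0, 0, 0.6, 0.85, 0.246, 0, 0, 0, 0, 0.6, 0, 0, 0, 0, 0, 0, 0.6, 0, 0, 0, 0, 0, 0, 0.6, 0, 0, 0, 0, 0, 0, 0.6]' 
python3 - <<'E'
from h import *
D(.612,.3145,.32,-20)
E
```

```text
time_s: 44.65
position: [0.6107, 0.3132, 0.3624]
tool_rot: [0.82, 0.572, -0.001, 0.0]
wrist_force: [-0.6, -0.0, -1.2]
finger_gap: 0.598
grip_force: 0.0
now [0.6107 0.3132 0.3624] head -20.2 gap 0.598 q1,q7 [-0.85 -0.69] t 44.65
shift [0.0017 0.0007 0.0424]
rot [array([-0.   ,  0.002, -0.003]), array([3.000e-03, 1.000e-03, 3.138e+00])]
```

Converted, 0.03 m is 0.6, 0.02 m is 0.4.

```bash
python3 steer.py '[0.034, 0.014, 0.6, 0, 0, 0, 0.6, 0, 0, 0.4, 0, 0, 0, 0.6, 0, 0, 0, 0, 0, 0, 0.6, 0, 0, 0.3, 0, 0, 0, 0.6, 0, 0, 0.36, 0, 0, 0, 0.6, 0, 0, 0, 0, 0, 0, 0.6, 0, 0, 0, 0, 0, 0, 0.6]' 
python3 - <<'E'
from h import *
D(.612,.3145,.278,-20)
E
```

```text
time_s: 45.35
position: [0.6117, 0.3156, 0.2823]
tool_rot: [0.82, 0.573, 0.001, -0.0]
wrist_force: [-0.6, -0.3, 0.4]
finger_gap: 0.598
grip_force: 0.0
now [0.6117 0.3156 0.2823] head -20.1 gap 0.598 q1,q7 [-0.88 -0.68] t 45.35
shift [-0.0009  0.0007  0.0043]
rot [array([ 0.001, -0.001, -0.002]), array([-2.00e-03, -1.00e-03,  3.14e+00])]
```

Converted, 0.004 m is 0.08, -0.0009 m is -0.018.

```bash
python3 steer.py '[-0.018, 0.014, 0.08, 0, 0, 0, 0.6, 0, 0, 0, 0, 0, 0, 0, 0, 0, 0, 0, 0, 0, 0, 0, 0, 0, 0, 0, 0, 0, 0, 0, 0, 0, 0, 0, 0, 0, 0, 0, 0, 0, 0, 0]' 35
python3 - <<'E'
from h import *
D(.612,.3145,.278,-20)
p=ctrl.sense()["position"];d=p[:2]-[.580,.2905];print(np.hypot(*d),np.degrees(np.arctan2(d[1],d[0])),ctrl.sense()["wrist_force"].round(1))
E
```

```text
time_s: 45.95
position: [0.6119, 0.3148, 0.277]
tool_rot: [0.82, 0.573, 0.0, -0.0]
wrist_force: [-3.2, -1.3, 4.5]
finger_gap: 0.175
grip_force: 34.5
now [0.6119 0.3148 0.277 ] head -20.1 gap 0.175 q1,q7 [-0.88 -0.68] t 45.95
shift [-0.0003  0.0002 -0.001 ]
rot [array([ 0.   , -0.   , -0.001]), array([-0.  , -0.  ,  3.14])]
0.040155796233906534 37.322060562999525 [-3.2 -1.3  4.5]
```

```bash
python3 - <<'E'
from h import *
a0=np.radians(37.3);h=np.radians(-20.1);Y=np.array([np.cos(h),np.sin(h)]);X=np.array([-Y[1],Y[0]])
P=lambda t:.042*np.array([np.cos(a0-t),np.sin(a0-t)])
t=np.arange(0,4.2,.131)
for i in range(30):
    d=P(t[i+1])-P(t[i]);print(i,round(t[i+1],2),round(d@X,4),round(d@Y,4))
E
```

```text
0 0.13 -0.0033 0.0044
1 0.26 -0.0038 0.004
2 0.39 -0.0043 0.0034
3 0.52 -0.0047 0.0028
4 0.66 -0.005 0.0022
5 0.79 -0.0053 0.0015
6 0.92 -0.0054 0.0008
7 1.05 -0.0055 0.0001
8 1.18 -0.0055 -0.0006
9 1.31 -0.0053 -0.0013
10 1.44 -0.0051 -0.002
11 1.57 -0.0048 -0.0027
12 1.7 -0.0044 -0.0033
13 1.83 -0.004 -0.0038
14 1.96 -0.0034 -0.0043
15 2.1 -0.0028 -0.0047
16 2.23 -0.0022 -0.005
17 2.36 -0.0015 -0.0053
18 2.49 -0.0008 -0.0054
19 2.62 -0.0001 -0.0055
20 2.75 0.0006 -0.0055
21 2.88 0.0013 -0.0053
22 3.01 0.002 -0.0051
23 3.14 0.0027 -0.0048
24 3.28 0.0033 -0.0044
25 3.41 0.0038 -0.004
26 3.54 0.0043 -0.0034
27 3.67 0.0047 -0.0028
28 3.8 0.005 -0.0022
29 3.93 0.0053 -0.0015
```

Converted, -0.0054 m is -0.108, -0.0053 m is -0.106.

```bash
python3 steer.py '[-0.066, 0.088, 0, 0, 0, 0, 0, -0.076, 0.08, 0, 0, 0, 0, 0, -0.086, 0.068, 0, 0, 0, 0, 0, -0.094, 0.056, 0, 0, 0, 0, 0, -0.1, 0.044, 0, 0, 0, 0, 0, -0.106, 0.03, 0, 0, 0, 0, 0, -0.108, 0.016, 0, 0, 0, 0, 0, 0, 0, 0, 0, 0, 0, 0]' 
python3 - <<'E'
from h import *
D(.612,.3145,.278,-20);print(ctrl.sense()["wrist_force"].round(1))
p=ctrl.sense()["position"];d=p[:2]-[.580,.2905];print(np.hypot(*d),np.degrees(np.arctan2(d[1],d[0])))
E
```

```text
time_s: 46.75
position: [0.6189, 0.2796, 0.277]
tool_rot: [0.819, 0.573, 0.001, -0.001]
wrist_force: [-1.7, 3.5, 5.1]
finger_gap: 0.173
grip_force: 34.7
now [0.6189 0.2796 0.277 ] head -20.0 gap 0.173 q1,q7 [-0.85 -0.62] t 46.75
shift [ 0.0304 -0.0184 -0.0009]
rot [array([-0.   , -0.002, -0.   ]), array([-0.004,  0.   ,  3.141])]
[-1.7  3.5  5.1]
0.0403917591692834 -15.640490627329646
```

```bash
python3 steer.py '[-0.11, 0.002, 0, 0, 0, 0, 0, -0.11, -0.012, 0, 0, 0, 0, 0, -0.106, -0.026, 0, 0, 0, 0, 0, -0.102, -0.04, 0, 0, 0, 0, 0, -0.096, -0.054, 0, 0, 0, 0, 0, -0.088, -0.066, 0, 0, 0, 0, 0, -0.08, -0.076, 0, 0, 0, 0, 0, -0.068, -0.086, 0, 0, 0, 0, 0, -0.056, -0.094, 0, 0, 0, 0, 0, 0, 0, 0, 0, 0, 0, 0]' 
python3 - <<'E'
from h import *
D(.612,.3145,.278,-20);print(ctrl.sense()["wrist_force"].round(1))
p=ctrl.sense()["position"];d=p[:2]-[.580,.2905];print(np.hypot(*d),np.degrees(np.arctan2(d[1],d[0])))
E
```

```text
time_s: 47.75
position: [0.5845, 0.2482, 0.277]
tool_rot: [0.82, 0.573, 0.001, 0.0]
wrist_force: [2.9, 2.9, 3.4]
finger_gap: 0.176
grip_force: 34.8
now [0.5845 0.2482 0.277 ] head -20.1 gap 0.176 q1,q7 [-0.89 -0.61] t 47.75
shift [ 0.0717  0.0031 -0.0009]
rot [array([ 0.002, -0.002, -0.001]), array([-2.00e-03, -3.00e-03,  3.14e+00])]
[2.9 2.9 3.4]
0.04249674820188145 -83.91999900559813
```

Converted, -0.0055 m is -0.11, -0.0054 m is -0.108.

```bash
python3 steer.py '[-0.044, -0.1, 0, 0, 0, 0, 0, -0.03, -0.106, 0, 0, 0, 0, 0, -0.016, -0.108, 0, 0, 0, 0, 0, -0.002, -0.11, 0, 0, 0, 0, 0, 0.012, -0.11, 0, 0, 0, 0, 0, 0.026, -0.106, 0, 0, 0, 0, 0, 0.04, -0.102, 0, 0, 0, 0, 0, 0.054, -0.096, 0, 0, 0, 0, 0, 0.066, -0.088, 0, 0, 0, 0, 0, 0, 0, 0, 0, 0, 0, 0]' 
python3 - <<'E'
from h import *
D(.612,.3145,.278,-20);print(ctrl.sense()["wrist_force"].round(1))
p=ctrl.sense()["position"];d=p[:2]-[.5785,.2895];print(np.hypot(*d),np.degrees(np.arctan2(d[1],d[0])))
E
```

```text
time_s: 48.75
position: [0.5434, 0.2662, 0.277]
tool_rot: [0.82, 0.572, -0.0, 0.002]
wrist_force: [1.0, -4.1, 6.2]
finger_gap: 0.178
grip_force: 35.1
now [0.5434 0.2662 0.277 ] head -20.3 gap 0.178 q1,q7 [-0.98 -0.69] t 48.75
shift [ 0.069   0.0477 -0.0011]
rot [array([ 0.003,  0.002, -0.005]), array([ 0.004, -0.004,  3.137])]
[ 1.  -4.1  6.2]
0.042143479152284634 -146.5077064342687
```

```bash
python3 steer.py '[0.076, -0.08, 0, 0, 0, 0, 0, 0.086, -0.068, 0, 0, 0, 0, 0, 0.094, -0.056, 0, 0, 0, 0, 0, 0.1, -0.044, 0, 0, 0, 0, 0, 0.106, -0.03, 0, 0, 0, 0, 0, 0, 0, 0, 0, 0, 0, 0, 0, 0, 0, 0, 0, 0, 0]' 
python3 - <<'E'
from h import *
D(.612,.3145,.278,-20);print(ctrl.sense()["wrist_force"].round(1))
p=ctrl.sense()["position"];d=p[:2]-[.5785,.2895];print(np.hypot(*d),np.degrees(np.arctan2(d[1],d[0])))
s=ctrl.camera("scene");cv2.imwrite("pics/k.png",cv2.resize(s["img"][225:315,175:275],None,fx=6,fy=6,interpolation=2))
E
```

```text
time_s: 49.45
position: [0.5364, 0.2935, 0.2769]
tool_rot: [0.82, 0.572, -0.002, 0.0]
wrist_force: [-8.6, -5.5, 9.7]
finger_gap: 0.175
grip_force: 35.7
now [0.5364 0.2935 0.2769] head -20.2 gap 0.175 q1,q7 [-1.01 -0.73] t 49.45
shift [ 0.0458  0.0637 -0.0013]
rot [array([-0.002,  0.003, -0.003]), array([5.000e-03, 3.000e-03, 3.139e+00])]
[-8.6 -5.5  9.7]
0.04224862401507451 174.59899287325092
```

View pics/k.png

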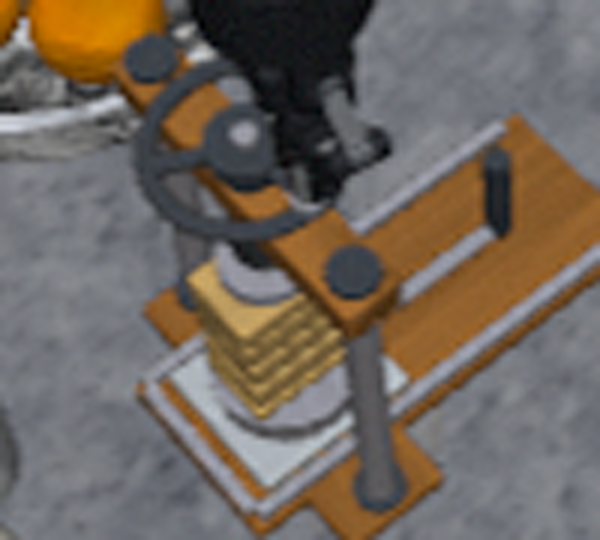

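The foot disc now sits on the cap (about (255,275) in the crop) with the stack square beneath it. The wheel has turned about 3.88 rad, so the compression is 10 to 17 mm whatever the start angle between 0 and 1 rad. I'll open slightly, since the spindle is near the inner finger, then lift.

```bash
python3 steer.py '[0, 0, 0, 0, 0, 0, 0.35, 0, 0, 0, 0, 0, 0, 0.35, 0, 0, 0, 0, 0, 0, 0.35, 0, 0, -0.2, 0, 0, 0, 0.35, 0, 0, -0.4, 0, 0, 0, 0.35, 0, 0, -0.6, 0, 0, 0, 0.35, 0, 0, -0.8, 0, 0, 0, 0.35, 0, -1, -0.4, 0, 0, 0, 0.35, -1, -1, 0, 0, 0, 0, 0.35, -1, -1, 0, 0, 0, 0, 0.35]'
python3 steer.py '[-1, 0, 0, 0, 0, 0, 0.35, -1, 0, 0, 0, 0, 0, 0.35, 0, 0, 0, 0, 0, 0, 0.35, 0, 0, 0, 0, 0, 0, 0.35]'
python3 - <<'E'
from h import *
c=ctrl.camera("top");s=ctrl.camera("scene")
cv2.imwrite("pics/l.png",np.hstack([cv2.resize(c["img"][150:260,130:260],None,fx=3,fy=3,interpolation=2),cv2.resize(s["img"][210:320,160:290],None,fx=3,fy=3,interpolation=2)]))
E
```

```text
time_s: 50.5
position: [0.4018, 0.2693, 0.3956]
tool_rot: [0.819, 0.573, 0.001, 0.001]
wrist_force: [-0.6, 0.2, 1.0]
finger_gap: 0.354
grip_force: 0.0
time_s: 50.9
position: [0.3684, 0.174, 0.3964]
tool_rot: [0.82, 0.572, 0.002, -0.001]
wrist_force: [-0.6, 0.5, 1.0]
finger_gap: 0.354
grip_force: 0.0
```

View pics/l.png

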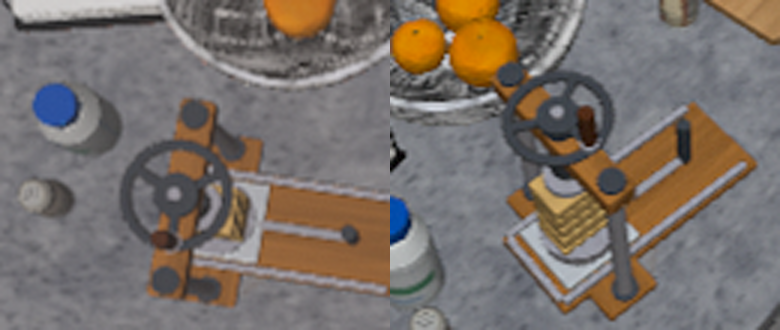

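The crank stayed at the new angle, the handle is still home, the foot rests on the cap, and the bottle and mill are in place. I'll hand the job in.

```bash
python3 -c "
from station import ctrl
print(ctrl.sign_off())"
```

```text
the job is handed in; nothing more can be done
None
```

I handed the job in: all three blocks and the cap are seated on the follower, the carriage is against its stop, and I wound the wheel about 3.9 rad clockwise. The cameras could not resolve the black band, so the spring compression of about 10–17 mm is worked out from the wheel turn. No pass/fail result came back, and the bystanders were untouched.

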